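# Pin and tug-test the funnel arm of a filling stand

## Task

The funnel arm of the filling stand has slipped part of the way out of its canted socket: slide it fully home, put the yellow-headed lock pin down through the socket and the arm until its collar sits on the socket, and only then prove the joint by pulling the blue gauge handle straight away from the socket until the green band is fully out of the white sleeve but no red shows (about 10 N), holding it there for about two seconds. Then let the handle back in and let go of it, leaving the arm pinned and the gauge at zero. Never pull the gauge so far that the red band is well out, do not draw the arm right out of its socket, and leave the spray bottle, the jar and the white refill bottle standing where they are.

Things in the scene. Friction and masses are not known exactly. Their poses are not given: they have to be found in the camera images.
- socket_hole (a point): Mouth of the pin hole (14 mm, chamfered, through socket and arm): its centre at the top face of the fixed aluminium socket, 125 mm above the counter. z points out along the hole's axis, leaning 29 degrees (0.5 rad) from vertical to the stand's front (robot side): the pin goes in tilted. y is level, along the arm; x runs up the slope.
- stand: Grey filling stand, fixed to the counter, yaw varies. Origin: centre of its underside, straight below socket_hole; front faces its -x. Foot 150 x 130 mm. The socket on it is 50 x 60 x 41 mm (x, y, z of socket_hole): plates of 10 mm above and 20 mm below a slot in which the 8 mm thick steel arm slides along y.
- funnel (a point): Centre of the red funnel's top rim on the arm's +y end: 90 mm across, about 155 mm above the counter, 145 mm along +y from socket_hole when the arm is home. It moves with the arm.
- funnel_arm (a joint): How far the arm is slid out of the socket, in m, towards -y of socket_hole. 0: fully home against a stop, pin holes in line. Starts 18 to 36 mm out; beyond 50 mm it counts as drawn out. About 3 N of friction; stays where left. With the pin in, the holes' slack still lets it move out up to about 4 mm.
- gauge (a joint): Extension of the spring gauge on the arm's -y end, in m: 0 at rest, grows as the handle is pulled towards -y of socket_hole, springs back, ends at 40 mm. 500 N/m: 10 N is 20 mm. The green band is fully out of the white sleeve from 16 mm (8 N); red begins to show at 26 mm (13 N). Pushing the handle towards the socket pushes the arm.
- pull_handle (a point): Grip point of the blue gauge handle: a plate 14 mm thick (y, pull direction), 34 mm wide (x), 64 mm tall (z), axes as socket_hole. Mid-thickness, 18 mm below the top, 33 mm above the rod's axis. With arm and gauge at 0 it is 202 mm along -y and 18 mm along +z from socket_hole. 60 mm of thin rod (8 mm) between it and the white sleeve (30 mm).
- pin_grip (a point): Centre of the yellow head of the loose lock pin (about 50 g): head 26 (x) x 14 (y) x 32 mm (z, up the pin). Under it a steel collar 22 mm across, its underside 20 mm below this point, and a 10 mm shank with tapered tip, ending 58 mm below this point. Starts upright in the pin block, any yaw. Fully in: this point 20 mm along +z from socket_hole.
- pin: The lock pin (see pin_grip); origin at the tip of its shank, z up the pin towards the head.
- pin_block: Wooden parking block of the pin, fixed, 55 x 55 mm, 45 mm high, with a 14 mm hole 40 mm deep; origin at the centre of its underside. It stands to the left or to the right of the stand, the spray bottle on the other side.
- sprayer: Bystander, loose: white spray bottle with yellow trigger head, 68 mm across, 219 mm tall, head reaching 50 mm out towards its -x; origin at the centre of its underside.
- jar: Bystander, loose: jar with green lid, 64 mm across, 85 mm tall, in front of the stand; origin at the centre of its underside.
- refill_bottle: Bystander, loose: white bottle with blue cap, 64 mm across, 130 mm tall, behind the arm on the gauge side; origin at the centre of its underside.

How it is judged:
On the way, in this order (a step that is already met when the one before it is completed fails the run):
1. the funnel arm is slid fully home (within 3 mm) (value of joint funnel_arm below 0.003 m), for 0.2 s.
2. the lock pin is through socket and arm, its collar down on the socket (z of pin_grip in the frame of socket_hole between 0.01 and 0.0235 m and distance between pin_grip and socket_hole below 0.027 m and angle between the z axis of pin_grip and the z axis of socket_hole, either way round below 0.2 rad and value of joint funnel_arm below 0.008 m), for 0.2 s.
3. with the pin in, the gauge is held between 16 and 26 mm (8 to 13 N) for 1.5 s and the arm holds (all of step 2 and value of joint gauge between 0.0155 and 0.0265 m), for 1.5 s.
At the end, for the whole second after the job is handed in: Pin collar down on the socket (head centre 10 to 23.5 mm above the hole mouth, within 27 mm of it, axes within 0.2 rad), pin at rest, arm within 8 mm of home, gauge under 3 mm, spray bottle, jar and refill bottle within 25 mm of their starts (all of step 2 and value of joint gauge below 0.003 m and linear speed of pin below 0.02 m/s and distance of each of sprayer, jar, refill_bottle from where it was at the start of the episode below 0.025 m); the robot touches nothing.
It fails at once if the gauge is overloaded (beyond 33 mm, 16.5 N) (value of joint gauge above 0.033 m).
It fails at once if the arm is drawn right out (beyond 50 mm) (value of joint funnel_arm above 0.05 m).
It fails at once if a bystander is knocked over or shifted more than 25 mm (angle between any of sprayer, jar, refill_bottle's own z axis and vertical above 0.35 rad or distance of any of sprayer, jar, refill_bottle from where it was at the start of the episode above 0.025 m).
It also fails if it takes over 72 s, if anything falls off the work surface, if the arm or the gripper's body presses on something with over 40 N, if the wrist force passes 120 N, or if a joint passes its speed limit or range.

## Robot

A 6-joint arm with a two-finger parallel gripper is mounted at the origin on the work surface. World frame = base frame: x ahead of the robot, y to its left, z up, the work surface at z = 0. Lengths are in m, angles in rad, forces in N, time in s.
With the tool pointing down it reaches from about 0.375 to 0.975 m from the base axis. Payload 3.8 kg.
Tool frame: the origin (TCP) lies on the centre line of the jaws, within the pads' length; the fingertips stand 8 mm ahead of it and the grasp point (between the pads) lies 11 mm behind it; z points along the fingers, y is the direction in which the jaws open and shut (so a half turn about z gives the same grasp; the last joint's range is limited). The gripper opens to 85 mm and grips with 20 to 120 N. Pads are 22 mm wide; open, the fingers measure 114 mm over their backs; the gripper's body (76 mm by 85 mm) begins 54 mm behind the grasp point. The pads swing forward as they close: fully open they stand 13 mm farther back than shut.
Start: joints at [1.309, 0.264, 1.604, -0, 1.274, -0.037], TCP at [0.15, 0.658, 0.239] pointing down, gripper open.
Joint ranges: [-2.63, 2.63], [-0.94, 2.18], [0.31, 2.57], [-1.31, 4.45], [0, 2.66], [-2.55, 2.55]. Speed limits (rad/s): [2.57, 2.57, 3.14, 3.14, 3.14, 3.14].

## Interface

Orientations are given as a rotation vector (axis times angle).
In Python, from workcell import bot gives the robot as it stands.
- The arm moves only by the tool arm_command, never from a script. Its arguments are lists of equal length, an entry for each row: "slide": the shift along the tool's x, y, z in m, a list of three; "angular": the turn, a rotation vector about the tool's x, y, z in degrees, a list of three; "hand": the finger opening in m, from 0 to 0.0854. A call has exactly 8 rows; each row shifts and turns the pose as measured when the row begins, along the tool's axes as they then stand; what a row does not reach is not made up. A row lasts 1/10 s, in which the tool goes at most 50 mm and 8.59 degrees, less where a joint would pass 70% of its speed; a pose out of reach is approached as far as the arm can. A call is refused whole if a number of a shift passes 0.05 or a number of a turn 8.59, either way. A call with a gripper value outside its range is refused whole. The fingers move at their own pace and stop on an object; "squeeze" is the grip in N (left out, the last holds). Time passes only in rows, so rows that do not move let the fingers close, or fill a call up. It gives the time, the measured TCP pose, the force and the opening at its end, in the units of the state.
- bot.read_state(): the state, without advancing time (a new reading comes with each control period).
- bot.read_camera(name): name is "scene" or "side" or "wrist"; returns the picture (420x560x3 uint8, red, green, blue); there is no depth.
- bot.get_calibration(name): a dict with "fx", "fy", "cx", "cy" (pixels), "R" (3x3) and "t" (3): a world point X has camera coordinates R X + t. Camera axes: x right, y down, z forward; pixel columns grow to the right and rows downward; lengths in m; the calibration is good to about 2 mm. A picture is of the moment at which its call begins: read the wrist's pose just before it. get_calibration takes no time and is no camera call; for the wrist camera it gives the pose at the moment of the call.
- bot.finish_job(): hands the job in, once; it reports no verdict.
The state is a dict: "time": time; "q": joint angles; "joint_vel": joint speeds; "joint_torque": joint torques, N m; "tool_pos": TCP position; "tcp_rot": TCP orientation; "wrist_force": force on the tool from outside, world axes, zero at the start; "torque": the same for the moment, N m; "width": opening from 0.0 (shut) to 1.0 (fully open).
Only numpy, scipy, OpenCV 4.12 (cv2) and the standard library are available. Lean on these libraries where they do the work, as an engineer would, in place of code of your own. Each camera call takes 0.05 s, during which the arm holds its last target.

## Working session

There is one attempt and no reset: what is moved stays moved. The work goes in short steps, Python scripts to look and compute and a tool call to move; the robot and the scene stay as the last step left them, time stands still between calls to the robot, and variables do not carry over. Pictures are saved under pics/ and viewed, and the job is handed in when it is done.

Besides the shell and the picture viewer there is one more tool, called after "Call:" as a command line: name --argument value ..., lists and objects as JSON in quotes. arm_command: Moves the arm, as the interface text tells. Its arguments: {"type":"object","properties":{"slide":{"type":"array","items":{"type":"array","items":{"type":"number"}}},"angular":{"type":"array","items":{"type":"array","items":{"type":"number"}}},"hand":{"type":"array","items":{"type":"number"}},"squeeze":{"type":"number"}},"required":["slide","angular","hand"]}

```bash
ls; mkdir -p pics
python3 - <<'E'
from workcell import bot
import cv2
s=bot.read_state(); print(s)
for n in ("scene","side","wrist"):
    c=bot.get_calibration(n); print(n,c)
    im=bot.read_camera(n); cv2.imwrite(f"pics/{n}0.png",im[:,:,::-1])
E
```

```text
pics
{'time': 0.0, 'q': array([ 1.30910979e+00,  2.64741992e-01,  1.60541392e+00,  4.51807250e-05,
        1.27368439e+00, -3.69105600e-02]), 'joint_vel': array([-0.00021457, -0.00054762, -0.00128358,  0.00247832,  0.0002918 ,
        0.00115824]), 'joint_torque': array([-2.75046232e-04, -5.15113771e+01, -3.67312860e+01, -1.11157979e-04,
        1.31321023e-02, -6.50910067e-06]), 'tool_pos': array([0.15025553, 0.65731798, 0.23794797]), 'tcp_rot': array([-0.35231267, -3.1213938 ,  0.00348082]), 'wrist_force': array([-0.16530047, -0.59075481,  0.07624652]), 'torque': array([ 0.01255389, -0.00013672, -0.02453078]), 'width': 0.9971568474167013}
scene {'fx': 384.47010190337994, 'fy': 384.47010190337994, 'cx': 279.8231967969806, 'cy': 202.2084353035236, 'R': array([[-0.68224237,  0.73111276, -0.00441399],
       [ 0.53396781,  0.49413321, -0.68608363],
       [-0.49942339, -0.47043226, -0.72750929]]), 't': array([ 0.37489438, -0.22708372,  1.38038448])}
side {'fx': 428.0014428398144, 'fy': 428.0014428398144, 'cx': 270.70470337097976, 'cy': 200.65792157480243, 'R': array([[ 0.90945453, -0.41551652, -0.01544293],
       [-0.32137409, -0.67886529, -0.6601974 ],
       [ 0.26383926,  0.60538248, -0.75093335]]), 't': array([-0.51863454,  0.26799763,  0.93603709])}
wrist {'fx': 299.931915117181, 'fy': 299.931915117181, 'cx': 281.87800907481113, 'cy': 207.9654143847331, 'R': array([[ 0.22277632,  0.97486655, -0.00243276],
       [ 0.93969276, -0.21407277,  0.26674026],
       [ 0.25951537, -0.06170946, -0.96376539]]), 't': array([-0.67287491, -0.03574514,  0.37839819])}
```

View pics/scene0.png

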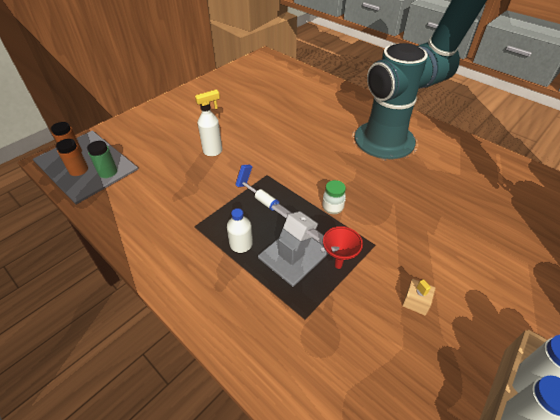

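View pics/side0.png

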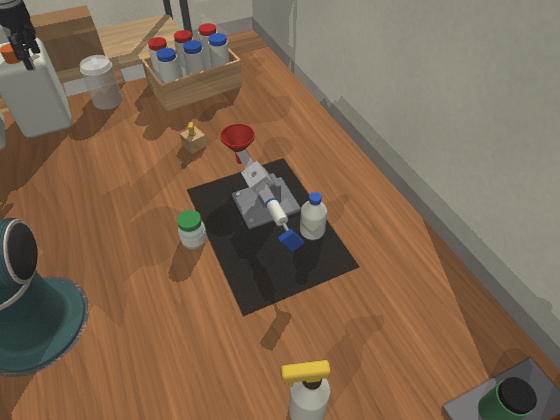

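View pics/wrist0.png

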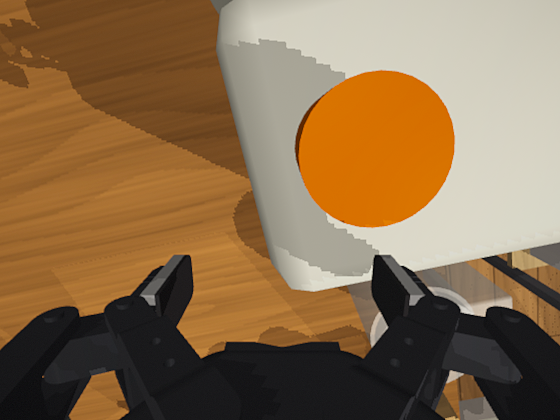

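The scene view shows the handle at about (244,176), socket (300,222), funnel (342,240) and pin block (420,295). The arm starts over a background canister. I'll enlarge for pixel measurement.

```bash
cat > h.py <<'E'
import numpy as np, cv2
from scipy.optimize import least_squares
from scipy.spatial.transform import Rotation as Ro
def crop(src,x0,y0,w,h,k,out):
    im=cv2.imread(src)[y0:y0+h,x0:x0+w]; im=cv2.resize(im,None,fx=k,fy=k,interpolation=cv2.INTER_CUBIC)
    for i in range(0,w,10): cv2.putText(im,str(x0+i),(i*k,8),0,0.3,(0,255,255),1) if i%20==0 else None; cv2.line(im,(i*k,10),(i*k,14),(0,255,255),1)
    for j in range(0,h,10): cv2.putText(im,str(y0+j),(0,j*k+4),0,0.3,(0,255,255),1) if j%20==0 else None; cv2.line(im,(22,j*k),(26,j*k),(0,255,255),1)
    cv2.imwrite(out,im)
def proj(c,X):
    p=np.asarray(c["R"])@np.asarray(X)+np.asarray(c["t"]); return np.array([c["fx"]*p[0]/p[2]+c["cx"],c["fy"]*p[1]/p[2]+c["cy"]])
def tri(cs,uv):
    f=lambda X:np.concatenate([proj(c,X)-u for c,u in zip(cs,uv)])
    r=least_squares(f,[0.6,0,0.1]); return r.x,np.abs(r.fun).max()
def onz(c,uv,z):
    R=np.asarray(c["R"]);t=np.asarray(c["t"]);d=R.T@np.array([(uv[0]-c["cx"])/c["fx"],(uv[1]-c["cy"])/c["fy"],1]);o=-R.T@t
    return o+d*(z-o[2])/d[2]
E
python3 -c "
from h import *
crop('pics/scene0.png',220,150,160,120,5,'pics/s1.png')
crop('pics/side0.png',180,110,150,150,4,'pics/d1.png')
crop('pics/scene0.png',395,265,50,60,8,'pics/s2.png')"
```

```text
(no output)
```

View pics/s1.png

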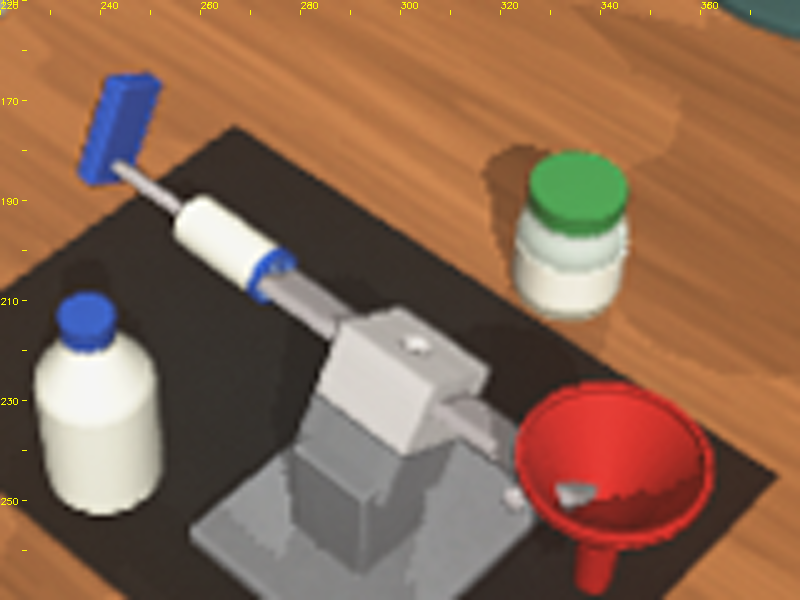

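View pics/d1.png

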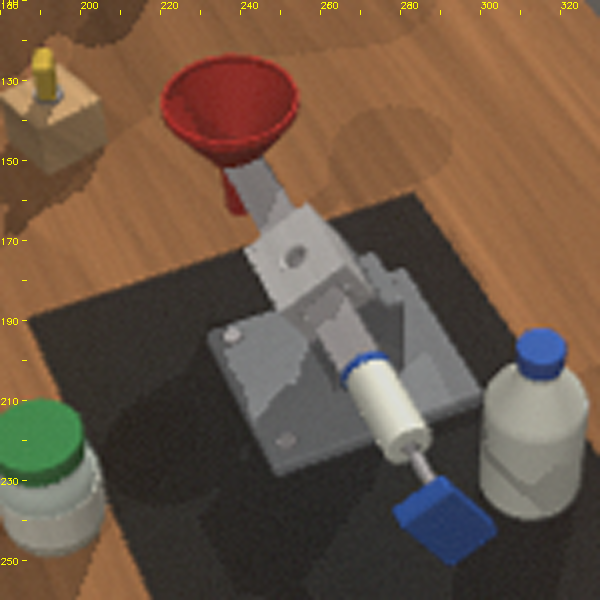

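View pics/s2.png

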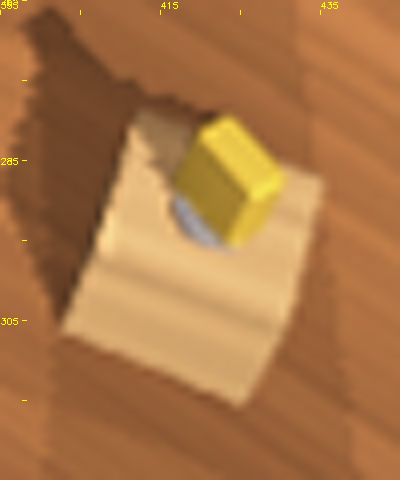

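```bash
cat >> h.py <<'E'
def Rs(yaw): return Ro.from_euler('z',yaw).as_matrix()@Ro.from_euler('y',-0.5).as_matrix()
def world(p,loc): return np.array([p[0],p[1],0.125])+Rs(p[2])@np.asarray(loc)
E
cat > fit.py <<'E'
from h import *
from workcell import bot
cs=bot.get_calibration('scene');cd=bot.get_calibration('side')
H,_=tri([cs,cd],[(303.6,219),(253.5,174)]);print('hole',H,_)
F,_=tri([cs,cd],[(343,242.4),(237.5,135.8)]);print('funnel',F,_)
P,_=tri([cs,cd],[(424.5,285),(190.7,128)]);print('pin head~',P,_)
# handle rod end
def res(p):
    r=[]
    for c,uv in((cs,(303.6,219)),(cd,(253.5,174))): r.append(proj(c,world(p,[0,0,0]))-uv)
    for c,L,uv in ((cs,[-25,-30,0],(300.4,211.4)),(cs,[25,-30,0],(288,213.6)),(cs,[-25,30,0],(317.6,224.4)),(cd,[-25,30,0],(241.5,172)),(cd,[25,30,0],(257,161.5)),(cd,[-25,-30,0],(249.5,188)),(cd,[25,-30,0],(267,177))):
        r.append(proj(c,world(p,np.array(L)/1000))-uv)
    fx=world(p,[p[4],0.145-p[3],0]);fx[2]=0.155
    for c,uv in((cs,(343,242.4)),(cd,(237.5,135.8))): r.append(proj(c,fx)-uv)
    return np.concatenate(r)
best=min((least_squares(res,[H[0],H[1],y,0.02,0]) for y in np.arange(-3,3.2,0.7)),key=lambda r:r.cost)
print(best.x,np.round(best.fun,1))
p=best.x
for n,c in(('scene',cs),('side',cd)):
    im=cv2.imread(f'pics/{n}0.png'); im=cv2.resize(im,None,fx=4,fy=4,interpolation=cv2.INTER_CUBIC)
    def box(x,y,z,col):
        C=[(a,b,e) for a in x for b in y for e in z]
        for i in range(8):
            for j in range(i):
                if sum(u!=v for u,v in zip(C[i],C[j]))==1:
                    a,b=[(proj(c,world(p,np.array(C[k])/1000))+.5)*4 for k in(i,j)]
                    cv2.line(im,tuple(map(int,a)),tuple(map(int,b)),col,1)
    box((-25,25),(-30,30),(0,-38),(0,255,0))
    y=-202-p[3]*1000
    box((-17,17),(y-7,y+7),(36,-28),(0,255,255))
    h=(proj(c,world(p,[0,-.09,0]))*4).astype(int)
    cv2.imwrite(f'pics/ov_{n}.png',im[max(h[1]-250,0):h[1]+250,max(h[0]-300,0):h[0]+300])
E
python3 fit.py
```

```text
hole [0.57087447 0.10058417 0.12441945] 0.32218552361524644
funnel [0.57967466 0.22522444 0.14834654] 0.34689423194507185
pin head~ [0.49701174 0.40802704 0.06989934] 0.4760147310965408
[ 0.57118244  0.0992877  -0.05862488  0.01903348  0.00285002] [-0.8 -0.2 -0.   0.  -0.2 -0.4  0.1  0.  -0.2 -0.6 -0.  -0.1  0.5 -1.1
 -0.1  0.1 -1.  -0.7 -0.5 -1.4  0.  -2.2]
```

View pics/ov_scene.png

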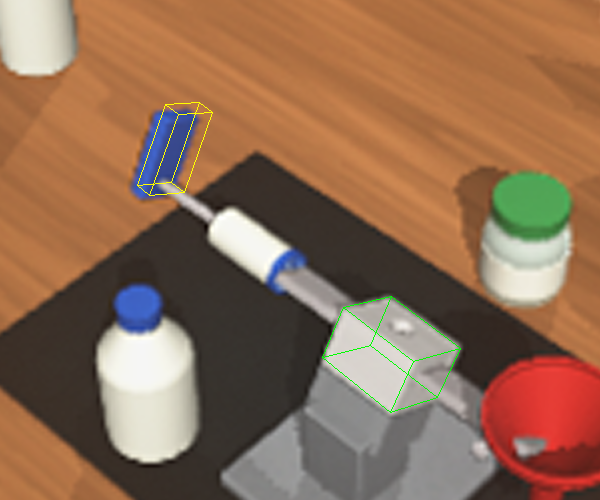

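View pics/ov_side.png

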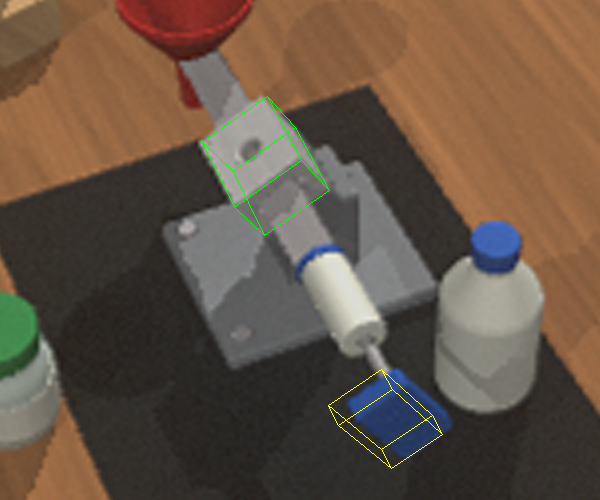

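```bash
cat >> fit.py <<'E'
for n,c in(('scene',cs),('side',cd)):
    for x in(-17,17):
        for y in(-7,7):
            for z in(36,-28): print(n,x,y,z,np.round(proj(c,world(p,[x/1e3,-.202-p[3]+y/1e3,z/1e3])),1))
E
python3 fit.py|grep ' -*17 '; python3 -c "
from h import *
crop('pics/scene0.png',225,155,50,50,12,'pics/s3.png')
crop('pics/side0.png',265,215,50,50,12,'pics/d3.png')"
```

```text
scene -17 -7 36 [252.2 162.4]
scene -17 -7 -28 [245.1 182.3]
scene -17 7 36 [255.5 164.8]
scene -17 7 -28 [248.3 184.8]
scene 17 -7 36 [243.5 162.8]
scene 17 -7 -28 [236.5 183.2]
scene 17 7 36 [246.8 165.3]
scene 17 7 -28 [239.7 185.7]
side -17 -7 36 [275.4 242.6]
side -17 -7 -28 [288.6 253.4]
side -17 7 36 [272.9 237.5]
side -17 7 -28 [286.2 248.5]
side 17 -7 36 [288.8 233.6]
side 17 -7 -28 [301.4 244.9]
side 17 7 36 [286.2 228.6]
side 17 7 -28 [298.8 240.1]
```

View pics/s3.png

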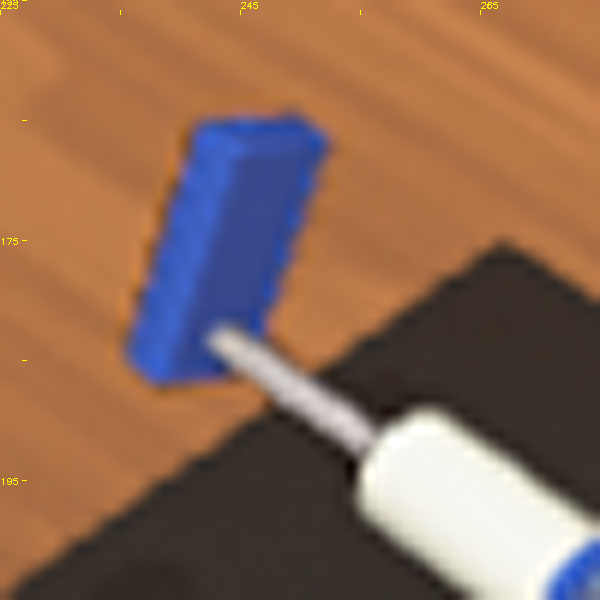

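View pics/d3.png

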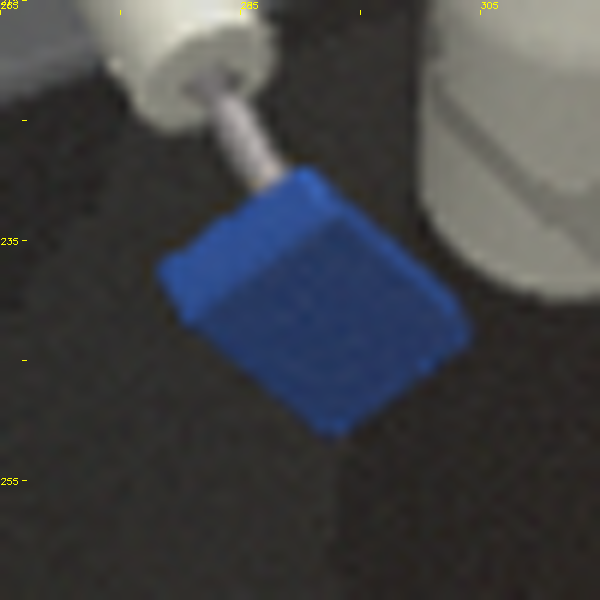

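```bash
cat >> fit.py <<'E'
print('----')
HC=[(cs,-17,-7,36,249.4,163.9),(cs,-17,7,36,252,166.5),(cs,17,-7,36,241.3,164.8),(cs,17,7,36,244.4,167.5),(cs,17,-7,-28,235.2,184.2),(cs,17,7,-28,237.8,186.5),
(cd,-17,-7,36,280.2,241.4),(cd,-17,7,36,278,237),(cd,17,7,36,290.3,228.6),(cd,17,-7,36,293.1,232.3),(cd,17,-7,-28,303.8,242.5),(cd,-17,-7,-28,292.5,251)]
def res2(p):
    return np.concatenate([res(p)[:18]]+[proj(c,world(p,[x/1e3,-.202-p[3]+y/1e3,z/1e3]))-(u,v) for c,x,y,z,u,v in HC])
b=least_squares(res2,p);print(b.x,np.round(b.fun,1))
p=b.x
L=[world(p,[0,-.202-p[3],.018]),world(p,[0,0,0]),world(p,[0,0,.02])];print('grip,hole,pinfin',L)
print(Rs(p[2]))
E
python3 fit.py|sed -n '/----/,$p'
```

```text
----
[ 0.57117294  0.09945367 -0.01799516  0.01912909  0.00285002] [-0.7 -0.2 -0.  -0.  -0.7 -0.3  0.1  0.5 -0.1 -1.  -0.4  0.2 -0.1 -1.3
  0.4  0.1 -0.7 -1.1 -0.  -0.2  0.9 -0.4 -0.4 -0.4  0.  -0.7 -1.   0.9
 -0.2  1.  -0.5  0.2 -1.  -0.3 -0.3 -1.3 -0.2 -0.1  1.2  0.6 -0.   1. ]
grip,hole,pinfin [array([ 0.55856564, -0.12148434,  0.14079649]), array([0.57117294, 0.09945367, 0.125     ]), array([0.56158598, 0.09962621, 0.14255165])]
[[ 0.87744047  0.01799419 -0.47934792]
 [-0.01579139  0.99983809  0.00862687]
 [ 0.47942554  0.          0.87758256]]
```

```bash
cat >> h.py <<'E'
from scipy.linalg import logm,expm
P0=np.array([0.57117,0.09945,-0.018,0.0191])
def T(R,t): M=np.eye(4);M[:3,:3]=R;M[:3,3]=t;return M
def now():
    from workcell import bot
    s=bot.read_state(); return T(Ro.from_rotvec(s["tcp_rot"]).as_matrix(),s["tool_pos"]),s
def Rtool(yaw): # tool z=-zs, y=+ys, x=-xs
    R=Rs(yaw); return np.column_stack([-R[:,0],R[:,1],-R[:,2]])
def plan(Tt,n=None):
    M,s=now(); A=np.linalg.inv(M)@Tt
    w=np.degrees(Ro.from_matrix(A[:3,:3]).as_rotvec())
    if n is None: n=int(max(1,np.ceil(np.abs(w).max()/8),np.ceil(np.linalg.norm(A[:3,3])/0.045)))
    S=np.real(expm(np.real(logm(A))/n))
    print('t',round(s['time'],2),'pos',np.round(M[:3,3],4),'F',np.round(s['wrist_force'],1),'w',round(s['width'],3))
    print('total tool-frame slide',np.round(A[:3,3],4),'turn',np.round(w,2))
    print(n,'rows slide',np.round(S[:3,3],4),'ang',np.round(np.degrees(Ro.from_matrix(S[:3,:3]).as_rotvec()),2))
    wp=M.copy()
    q=[]
    for i in range(n): wp=wp@S; q.append(np.round(wp[:3,3],2).tolist())
    if n>2: print(q)
E
python3 - <<'E'
from h import *
from workcell import bot
cs=bot.get_calibration('scene');cd=bot.get_calibration('side')
for n,uv in(('spray base',(211,152)),('refill',(240,247)),('jar',(334,209))): print(n,onz(cs,uv,0))
for n,uv in(('spray head',(305,372)),): print(n,onz(cd,uv,.21))
print(onz(cs,(207,98),.21),onz(cd,(191,152),0))
p=P0;R=Rtool(p[2])
pre=world(p,[0,-.202-p[3],.018+.09])
plan(T(R,pre))
E
```

```text
spray base [ 0.4699606  -0.40091455  0.        ]
refill [ 0.68028727 -0.02720129  0.        ]
jar [3.93315447e-01 7.55909539e-02 1.11022302e-16]
spray head [ 0.44630486 -0.40469059  0.21      ]
[ 0.45684791 -0.3918858   0.21      ] [0.48055444 0.38421762 0.        ]
t 0.15 pos [0.1503 0.6575 0.2382] F [-1.4 -1.2  0.2] w 1.0
total tool-frame slide [-0.5294 -0.6772  0.0196] turn [ -3.06 -28.56 -11.57]
20 rows slide [-0.0225 -0.0364  0.0061] ang [-0.15 -1.43 -0.58]
[[0.16, 0.62, 0.23], [0.18, 0.58, 0.23], [0.19, 0.54, 0.22], [0.21, 0.5, 0.22], [0.22, 0.46, 0.21], [0.24, 0.42, 0.21], [0.26, 0.38, 0.21], [0.28, 0.34, 0.2], [0.29, 0.3, 0.2], [0.31, 0.26, 0.2], [0.33, 0.22, 0.2], [0.35, 0.18, 0.2], [0.37, 0.14, 0.2], [0.39, 0.1, 0.2], [0.41, 0.07, 0.2], [0.43, 0.03, 0.2], [0.45, -0.01, 0.21], [0.47, -0.05, 0.21], [0.49, -0.08, 0.22], [0.52, -0.12, 0.22]]
```

Call:
arm_command --slide '[[0, 0, -0.04], [-0.04, -0.024, -0.005], [-0.04, -0.024, -0.005], [-0.04, -0.024, -0.005], [-0.04, -0.024, -0.005], [-0.04, -0.024, 0], [-0.04, -0.024, 0], [-0.04, -0.024, 0]]' --angular '[[0, 0, 0], [0, 0, 0], [0, 0, 0], [0, 0, 0], [0, 0, 0], [0, 0, 0], [0, 0, 0], [0, 0, 0]]' --hand '[0.05, 0.05, 0.05, 0.05, 0.05, 0.05, 0.05, 0.05]'

```text
time: 0.95
tool_pos: [0.3886, 0.4273, 0.2967]
tcp_rot: [-0.334, -3.122, 0.01]
wrist_force: [0.9, -0.2, -1.1]
width: 0.586
```

Run:
```python
from h import *
from workcell import bot
import json
M,s=now();print(M,s['width'])
c=bot.get_calibration('wrist'); im=bot.read_camera('wrist'); cv2.imwrite('pics/w1.png',im[:,:,::-1])
print(-c['R'].T@c['t'], proj(c,[.49,.4,.065]))
json.dump({k:np.asarray(v).tolist() for k,v in c.items()},open('w1.json','w'))
```

```text
[[-9.77405158e-01  2.11362161e-01 -2.27920735e-03  3.88619799e-01]
 [ 2.11372467e-01  9.77385871e-01 -6.20804372e-03  4.27318538e-01]
 [ 9.15519525e-04 -6.54953563e-03 -9.99978132e-01  2.96680141e-01]
 [ 0.00000000e+00  0.00000000e+00  0.00000000e+00  1.00000000e+00]] 0.5864829325633019
[0.32366319 0.44138277 0.43126117] [279.78538743 258.94098412]
```

View pics/w1.png

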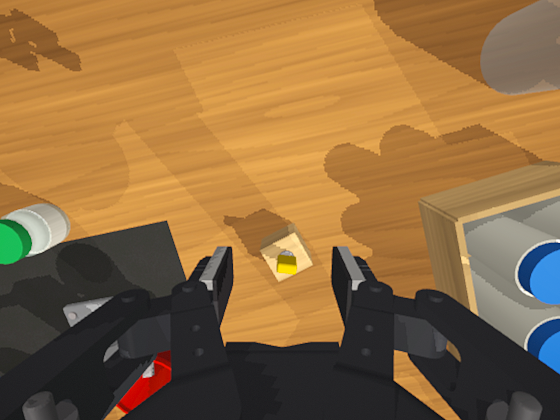

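The wrist view shows the pin in its block, with the head around (287,264). Now on to the handle pre-pose.

Run:
```python
from h import *
p=P0;R=Rtool(p[2])
plan(T(R,world(p,[0,-.202-p[3],.018+.10])),16)
crop('pics/w1.png',255,215,65,75,9,'pics/w1c.png')
```

```text
t 1.0 pos [0.3939 0.4221 0.2966] F [ 2.3 -3.2 -1. ] w 0.584
total tool-frame slide [-0.2306 -0.5041  0.0744] turn [ -3.46 -28.36 -11.01]
16 rows slide [-0.0103 -0.0328  0.0068] ang [-0.22 -1.77 -0.69]
[[0.4, 0.39, 0.29], [0.4, 0.35, 0.28], [0.4, 0.32, 0.28], [0.41, 0.28, 0.27], [0.41, 0.25, 0.27], [0.42, 0.22, 0.26], [0.43, 0.18, 0.26], [0.43, 0.15, 0.25], [0.44, 0.11, 0.25], [0.45, 0.08, 0.24], [0.46, 0.05, 0.24], [0.47, 0.01, 0.24], [0.48, -0.02, 0.23], [0.49, -0.05, 0.23], [0.5, -0.09, 0.23], [0.51, -0.12, 0.23]]
```

View pics/w1c.png

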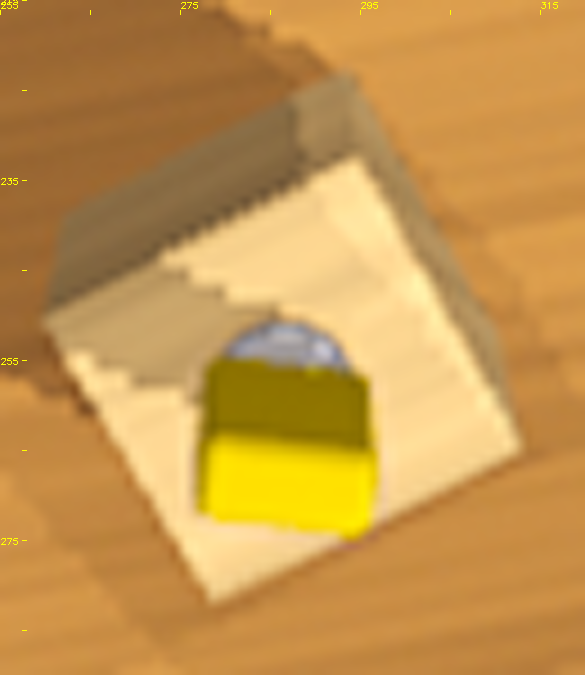

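Call:
arm_command --slide '[[-0.01, -0.033, 0.007], [-0.01, -0.033, 0.007], [-0.01, -0.033, 0.007], [-0.01, -0.033, 0.007], [-0.01, -0.033, 0.007], [-0.01, -0.033, 0.007], [-0.01, -0.033, 0.007], [-0.01, -0.033, 0.007]]' --angular '[[-0.2, -1.8, -0.7], [-0.2, -1.8, -0.7], [-0.2, -1.8, -0.7], [-0.2, -1.8, -0.7], [-0.2, -1.8, -0.7], [-0.2, -1.8, -0.7], [-0.2, -1.8, -0.7], [-0.2, -1.8, -0.7]]' --hand '[0.05, 0.05, 0.05, 0.05, 0.05, 0.05, 0.05, 0.05]'

```text
time: 1.8
tool_pos: [0.4345, 0.1384, 0.2471]
tcp_rot: [0.166, 2.873, -0.017]
wrist_force: [1.4, -0.2, 0.8]
width: 0.59
```

Run:
```python
from h import *
import json
c={k:np.array(v) for k,v in json.load(open('w1.json')).items()}
q=[(207,437),(375,455),(362,540),(197,513)]
X=np.array([onz(c,(255+a/9-.5,215+b/9-.5),.081) for a,b in q]);print(X,X.mean(0))
for i in range(4): d=X[(i+1)%4]-X[i];print(np.linalg.norm(d),np.degrees(np.arctan2(d[1],d[0])))
B=[(45,320),(355,155),(522,450),(210,605)]
X=np.array([onz(c,(255+a/9-.5,215+b/9-.5),.045) for a,b in B]);print(X,X.mean(0))
p=P0;R=Rtool(p[2])
plan(T(R,world(p,[0,-.202-p[3],.018+.10])),8)
```

```text
[[0.48771089 0.39773717 0.081     ]
 [0.49540048 0.42047659 0.081     ]
 [0.50808603 0.41600257 0.081     ]
 [0.4990099  0.39378548 0.081     ]] [0.49755183 0.40700045 0.081     ]
0.02400439319961118 71.3164488934196
0.013451398538494298 -19.42707224038758
0.023999479454790872 -112.22102103569023
0.01197010870800068 160.72332681358262
[[0.48007525 0.37301236 0.045     ]
 [0.46358472 0.42526816 0.045     ]
 [0.51699189 0.4409879  0.045     ]
 [0.53322395 0.38743269 0.045     ]] [0.49846895 0.40667528 0.045     ]
t 1.8 pos [0.4345 0.1384 0.2471] F [ 1.4 -0.2  0.8] w 0.59
total tool-frame slide [-0.097  -0.2486  0.0446] turn [ -1.89 -13.5   -5.24]
8 rows slide [-0.0103 -0.0316  0.0063] ang [-0.24 -1.69 -0.66]
[[0.44, 0.11, 0.24], [0.45, 0.07, 0.24], [0.46, 0.04, 0.24], [0.47, 0.01, 0.23], [0.48, -0.02, 0.23], [0.49, -0.06, 0.23], [0.5, -0.09, 0.23], [0.51, -0.12, 0.23]]
```

Call:
arm_command --slide '[[-0.01, -0.032, 0.006], [-0.01, -0.032, 0.006], [-0.01, -0.032, 0.006], [-0.01, -0.032, 0.006], [-0.01, -0.032, 0.006], [-0.01, -0.032, 0.006], [-0.01, -0.032, 0.006], [-0.01, -0.032, 0.006]]' --angular '[[-0.2, -1.7, -0.7], [-0.2, -1.7, -0.7], [-0.2, -1.7, -0.7], [-0.2, -1.7, -0.7], [-0.2, -1.7, -0.7], [-0.2, -1.7, -0.7], [-0.2, -1.7, -0.7], [-0.2, -1.7, -0.7]]' --hand '[0.05, 0.05, 0.05, 0.05, 0.05, 0.05, 0.05, 0.05]'

```text
time: 2.6
tool_pos: [0.5064, -0.132, 0.2295]
tcp_rot: [0.008, 2.63, -0.016]
wrist_force: [-0.4, 0.5, -0.6]
width: 0.581
```

```bash
cat > wr.py <<'E'
import sys
from h import *
from workcell import bot
import json
n=sys.argv[1]
c=bot.get_calibration('wrist'); im=bot.read_camera('wrist'); cv2.imwrite(f'pics/{n}.png',im[:,:,::-1])
json.dump({k:np.asarray(v).tolist() for k,v in c.items()},open(f'{n}.json','w'))
E
python3 wr.py w2
python3 - <<'E'
from h import *
p=P0;R=Rtool(p[2])
plan(T(R,world(p,[0,-.202-p[3],.018-.011])))
E
```

```text
t 2.65 pos [ 0.5074 -0.1364  0.2296] F [ 0.7 -3.1  0.2] w 0.588
total tool-frame slide [-0.0007  0.0168  0.1132] turn [-0.49  0.81  0.73]
3 rows slide [-0.0004  0.0055  0.0377] ang [-0.16  0.27  0.24]
[[0.53, -0.13, 0.2], [0.55, -0.13, 0.16], [0.56, -0.12, 0.13]]
```

View pics/w2.png

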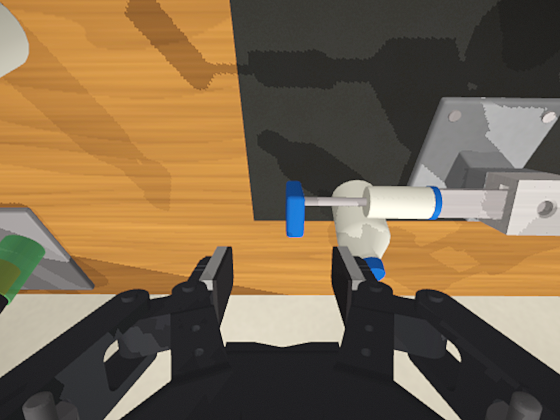

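Run:
```python
from h import *
import json
c={k:np.array(v) for k,v in json.load(open('w2.json')).items()}
p=P0
for L in ([-17,-7,36],[17,-7,36],[-17,7,36],[17,7,36],[-17,7,-28],[-17,-7,-28]): print(L,proj(c,world(p,[L[0]/1e3,-.202-p[3]+L[1]/1e3,L[2]/1e3])))
print(proj(c,world(p,[0,0,0])),[proj(c,world(p,[a*.025,b*.03,0])) for a in(-1,1) for b in(-1,1)])
crop('pics/w2.png',270,165,70,80,9,'pics/w2c.png')
crop('pics/w2.png',480,150,80,100,7,'pics/w2d.png')
```

```text
[-17, -7, 36] [290.04987145 197.0620152 ]
[17, -7, 36] [289.14079512 239.33574079]
[-17, 7, 36] [308.73992357 197.32250178]
[17, 7, 36] [307.07535218 239.58671673]
[-17, 7, -28] [303.25524222 180.93854735]
[-17, -7, -28] [288.58067559 180.73434679]
[548.00061845 209.46980907] [array([520.56475595, 180.99297103]), array([590.63048925, 181.96767524]), array([507.56494102, 235.55638619]), array([574.02910722, 236.48587461])]
```

View pics/w2c.png

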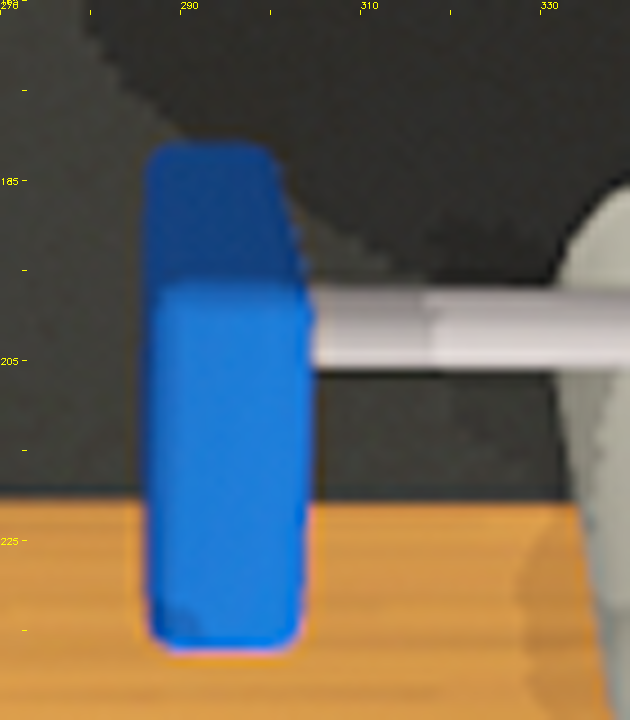

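View pics/w2d.png

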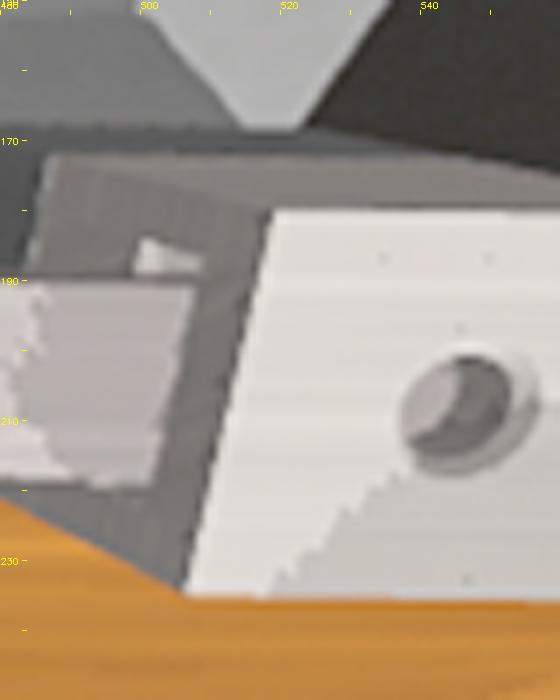

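```bash
sed -i 's/^P0=.*/P0=np.array([0.5707,0.0984,-0.021,0.021])/' h.py
python3 - <<'E'
from h import *
p=P0;R=Rtool(p[2])
print(world(p,[0,-.202-p[3],.018]))
plan(T(R,world(p,[0,-.202-p[3],.018-.011])),4)
E
```

```text
[ 0.55738959 -0.12436962  0.14079649]
t 2.65 pos [ 0.5074 -0.1364  0.2296] F [ 0.7 -3.1  0.2] w 0.588
total tool-frame slide [0.0003 0.0139 0.1127] turn [-0.4   0.81  0.88]
4 rows slide [-0.      0.0034  0.0282] ang [-0.1   0.2   0.22]
[[0.52, -0.13, 0.21], [0.54, -0.13, 0.18], [0.55, -0.13, 0.16], [0.56, -0.12, 0.13]]
```

Call:
arm_command --slide '[[0, 0.007, 0.01], [0, 0.007, 0.02], [0, 0, 0.02], [0, 0, 0.02], [0, 0, 0.02], [0, 0, 0.015], [0, 0, 0.005], [0, 0, 0]]' --angular '[[-0.2, 0.4, 0.4], [-0.2, 0.4, 0.4], [0, 0, 0], [0, 0, 0], [0, 0, 0], [0, 0, 0], [0, 0, 0], [0, 0, 0]]' --hand '[0.05, 0.05, 0.05, 0.05, 0.05, 0.05, 0.05, 0.05]'

```text
time: 3.45
tool_pos: [0.5608, -0.1146, 0.1246]
tcp_rot: [0.028, 2.651, 0.002]
wrist_force: [-0.6, 0.2, 0.4]
width: 0.585
```

```bash
python3 - <<'E'
from h import *
p=P0;R=Rtool(p[2])
plan(T(R,world(p,[0,-.202-p[3],.018-.011])),4)
E
python3 wr.py w3
```

```text
t 3.45 pos [ 0.5608 -0.1146  0.1246] F [-0.6  0.2  0.4] w 0.585
total tool-frame slide [-0.0049 -0.0098 -0.0048] turn [ 0.37 -0.55 -0.09]
4 rows slide [-0.0012 -0.0024 -0.0012] ang [ 0.09 -0.14 -0.02]
[[0.56, -0.12, 0.13], [0.56, -0.12, 0.13], [0.56, -0.12, 0.13], [0.56, -0.12, 0.13]]
```

View pics/w3.png

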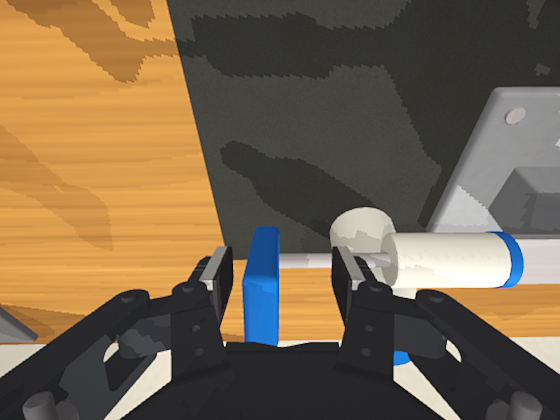

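Call:
arm_command --slide '[[-0.002, -0.004, -0.002], [-0.002, -0.004, -0.002], [0, -0.001, 0], [0, 0, 0], [0, 0, 0], [0, 0, 0], [0, 0, 0], [0, 0, 0]]' --angular '[[0.2, -0.3, 0], [0.2, -0.3, 0], [0, 0, 0], [0, 0, 0], [0, 0, 0], [0, 0, 0], [0, 0, 0], [0, 0, 0]]' --hand '[0.05, 0.05, 0.05, 0.05, 0.024, 0.024, 0.024, 0.024]' --squeeze 20

```text
time: 4.3
tool_pos: [0.5636, -0.1252, 0.1354]
tcp_rot: [0.031, 2.633, -0.011]
wrist_force: [0.9, -0.0, 0.2]
width: 0.283
```

```bash
python3 - <<'E'
from h import *
p=P0;R=Rtool(p[2])
plan(T(R,world(p,[0,-.202-p[3],.018-.011])),4)
E
python3 wr.py w4
```

```text
t 4.3 pos [ 0.5636 -0.1252  0.1354] F [ 0.9 -0.   0.2] w 0.283
total tool-frame slide [0.0029 0.0007 0.0033] turn [-0.19  0.5  -0.09]
4 rows slide [0.0007 0.0002 0.0008] ang [-0.05  0.12 -0.02]
[[0.56, -0.13, 0.13], [0.56, -0.12, 0.13], [0.56, -0.12, 0.13], [0.56, -0.12, 0.13]]
```

View pics/w4.png

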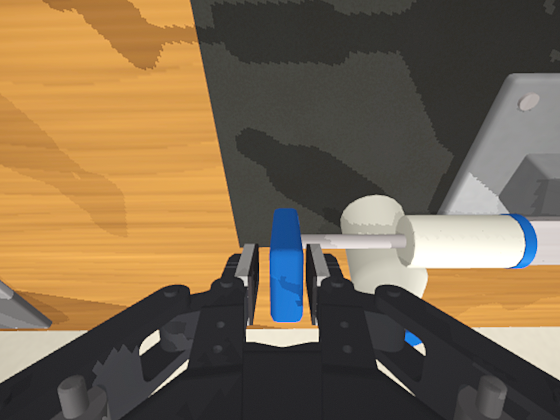

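Call:
arm_command --slide '[[0.001, 0.004, 0.002], [0.001, 0.004, 0.001], [0, 0.004, 0], [0, 0.004, 0], [0, 0.003, 0], [0, 0.002, 0], [0, 0, 0], [0, 0, 0]]' --angular '[[0, 0.3, 0], [0, 0.2, 0], [0, 0, 0], [0, 0, 0], [0, 0, 0], [0, 0, 0], [0, 0, 0], [0, 0, 0]]' --hand '[0.024, 0.024, 0.024, 0.024, 0.024, 0.024, 0.024, 0.024]'

```text
time: 5.15
tool_pos: [0.5639, -0.1034, 0.1316]
tcp_rot: [0.03, 2.642, -0.014]
wrist_force: [-1.7, -3.4, -0.1]
width: 0.281
```

Run:
```python
from h import *
p=P0;R=Rtool(p[2])
plan(T(R,world(p,[0,-.202,.018-.011])),4)
```

```text
t 5.15 pos [ 0.5639 -0.1034  0.1316] F [-1.7 -3.4 -0.1] w 0.281
total tool-frame slide [ 0.001  -0.0001  0.    ] turn [-0.32 -0.01 -0.  ]
4 rows slide [ 0.0002 -0.      0.    ] ang [-0.08 -0.   -0.  ]
[[0.56, -0.1, 0.13], [0.56, -0.1, 0.13], [0.56, -0.1, 0.13], [0.56, -0.1, 0.13]]
```

Call:
arm_command --slide '[[0, 0.002, 0], [0, 0.002, 0], [0, 0.002, 0], [0, 0.002, 0], [0, 0.002, 0], [0, 0.002, 0], [0, 0, 0], [0, 0, 0]]' --angular '[[0, 0, 0], [0, 0, 0], [0, 0, 0], [0, 0, 0], [0, 0, 0], [0, 0, 0], [0, 0, 0], [0, 0, 0]]' --hand '[0.024, 0.024, 0.024, 0.024, 0.024, 0.024, 0.024, 0.024]'

```text
time: 5.95
tool_pos: [0.564, -0.0989, 0.1313]
tcp_rot: [0.032, 2.639, -0.032]
wrist_force: [-0.1, -0.0, -0.1]
width: 0.284
```

```bash
python3 - <<'E'
from h import *
p=P0;R=Rtool(p[2])
plan(T(R,world(p,[0,-.202,.018-.011])),4)
E
python3 wr.py w5
```

```text
t 5.95 pos [ 0.564  -0.0989  0.1313] F [-0.1 -0.  -0.1] w 0.284
total tool-frame slide [ 0.0008 -0.0046 -0.0001] turn [-1.07  0.13  0.1 ]
4 rows slide [ 0.0002 -0.0011 -0.    ] ang [-0.27  0.03  0.03]
[[0.56, -0.1, 0.13], [0.56, -0.1, 0.13], [0.56, -0.1, 0.13], [0.56, -0.1, 0.13]]
```

View pics/w5.png

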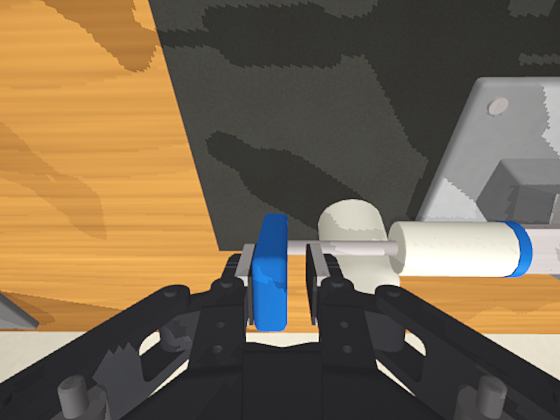

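Call:
arm_command --slide '[[0, 0.003, 0], [0, 0.003, 0], [0, 0.004, 0], [0, 0.004, 0], [0, 0.004, 0], [0, 0.004, 0], [0, 0.004, 0], [0, 0.004, 0]]' --angular '[[-0.5, 0, 0], [-0.5, 0, 0], [-0.3, 0, 0], [-0.3, 0, 0], [-0.2, 0, 0], [-0.2, 0, 0], [-0.2, 0, 0], [-0.2, 0, 0]]' --hand '[0.024, 0.024, 0.024, 0.024, 0.024, 0.024, 0.024, 0.024]'

```text
time: 6.8
tool_pos: [0.5642, -0.0985, 0.1315]
tcp_rot: [0.016, 2.628, -0.044]
wrist_force: [-7.3, -26.3, -1.4]
width: 0.284
```

Run:
```python
from h import *
p=P0;R=Rtool(p[2])
plan(T(R,world(p,[0,-.202,.018-.011])),4)
```

```text
t 6.8 pos [ 0.5642 -0.0985  0.1315] F [ -7.3 -26.3  -1.4] w 0.284
total tool-frame slide [ 0.0011 -0.005  -0.0001] turn [-1.38  0.76  0.84]
4 rows slide [ 0.0003 -0.0012 -0.    ] ang [-0.35  0.19  0.21]
[[0.56, -0.1, 0.13], [0.56, -0.1, 0.13], [0.56, -0.1, 0.13], [0.56, -0.1, 0.13]]
```

Pushing with 26 N moves it no further, so the arm is against its stop. Next I'll centre, open and back out.

Call:
arm_command --slide '[[0, -0.003, 0], [0, -0.002, 0], [0, 0, 0], [0, 0, -0.02], [0, 0, -0.03], [0, 0, -0.03], [0, 0, -0.03], [0, 0, -0.02]]' --angular '[[-0.7, 0.4, 0.4], [-0.7, 0.4, 0.4], [0, 0, 0], [0, 0, 0], [0, 0, 0], [0, 0, 0], [0, 0, 0], [0, 0, 0]]' --hand '[0.035, 0.05, 0.05, 0.05, 0.05, 0.05, 0.05, 0.05]'

```text
time: 7.6
tool_pos: [0.4978, -0.0982, 0.2436]
tcp_rot: [0.026, 2.655, 0.006]
wrist_force: [0.2, -0.6, 0.8]
width: 0.589
```

```bash
python3 wr.py w6
python3 - <<'E'
from h import *
import json
c={k:np.array(v) for k,v in json.load(open('w6.json')).items()}
p=P0
for L in ([-17,-7,36],[17,-7,36],[-17,7,36],[17,7,36]): print(L,proj(c,world(p,[L[0]/1e3,-.202+L[1]/1e3,L[2]/1e3])))
print(proj(c,world(p,[0,0,0])),[proj(c,world(p,[a*.025,b*.03,0])) for a in(-1,1) for b in(-1,1)])
E
```

```text
[-17, -7, 36] [268.52613773 195.57777604]
[17, -7, 36] [269.01290549 235.46629381]
[-17, 7, 36] [285.92064122 195.53314247]
[17, 7, 36] [285.80776391 235.40401221]
[492.17921586 204.50236757] [array([464.55625921, 178.20547122]), array([529.36526128, 178.07066119]), array([456.56105622, 229.81962641]), array([518.54098206, 229.59861784])]
```

View pics/w6.png

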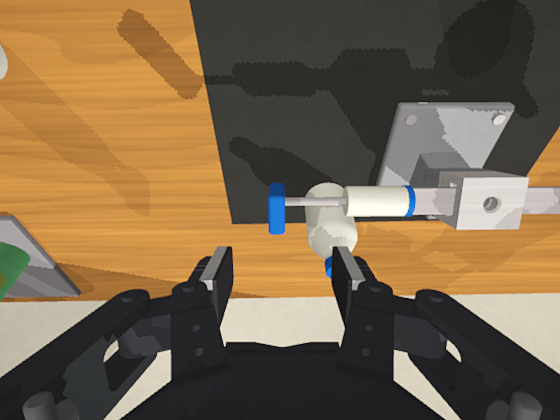

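Run:
```python
from h import *
crop('pics/w6.png',440,165,95,75,8,'pics/w6c.png')
crop('pics/w6.png',260,175,40,65,9,'pics/w6d.png')
```

```text
(no output)
```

View pics/w6c.png

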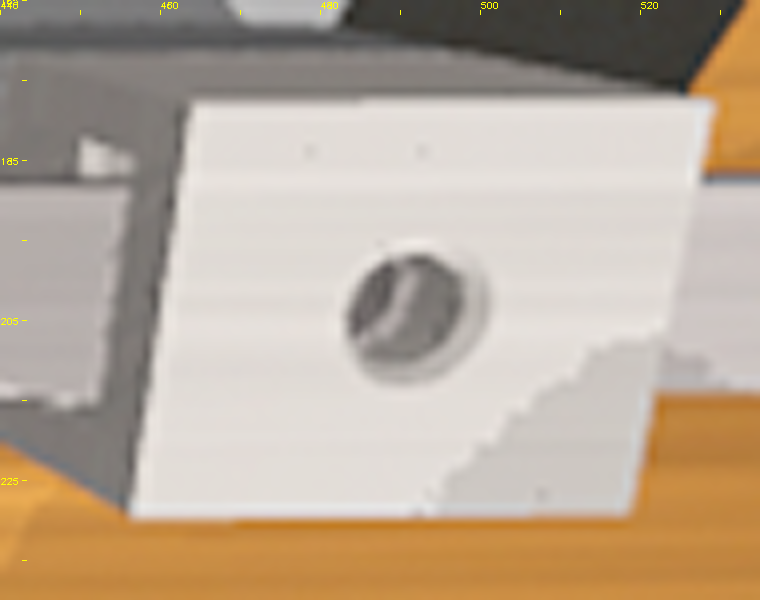

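View pics/w6d.png

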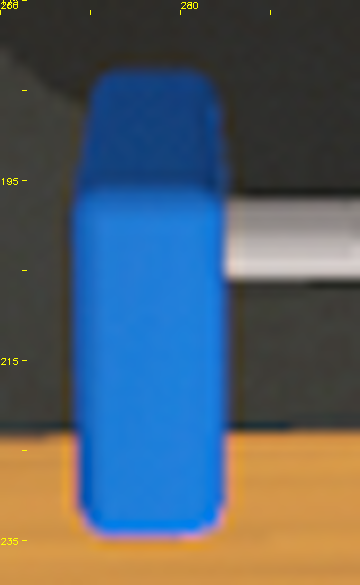

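```bash
sed -i 's/^P0=.*/P0=np.array([0.5703,0.098,-0.021,0.0])/' h.py
cat >> h.py <<'E'
def Rpin(a=-19.5):
    y=np.array([np.cos(np.radians(a)),np.sin(np.radians(a)),0]);z=np.array([0,0,-1.]);return np.column_stack([np.cross(y,z),y,z])
E
python3 - <<'E'
from h import *
plan(T(Rpin(),[.498,.407,.23]),16)
M,s=now();print(s['q'])
E
```

```text
t 7.65 pos [ 0.4986 -0.0986  0.2468] F [-0.2  0.3  2.2] w 0.584
total tool-frame slide [0.0179 0.5054 0.0137] turn [ 26.81  18.71 105.93]
16 rows slide [ 0.029   0.0224 -0.0046] ang [1.68 1.17 6.62]
[[0.47, -0.08, 0.24], [0.45, -0.05, 0.23], [0.42, -0.02, 0.22], [0.41, 0.01, 0.22], [0.39, 0.04, 0.21], [0.38, 0.08, 0.21], [0.37, 0.12, 0.21], [0.37, 0.15, 0.21], [0.37, 0.19, 0.21], [0.38, 0.23, 0.21], [0.39, 0.26, 0.21], [0.4, 0.3, 0.21], [0.42, 0.33, 0.22], [0.44, 0.36, 0.22], [0.47, 0.38, 0.23], [0.5, 0.41, 0.23]]
[-0.35252086 -0.3681371   2.26560445  0.22816558  0.79204278 -2.02746795]
```

```bash
cat >> h.py <<'E'
def rows(Tt,n):
    M,s=now(); A=np.linalg.inv(M)@Tt; w=Ro.from_matrix(A[:3,:3]).as_rotvec(); d=Tt[:3,3]-M[:3,3]
    print('t',round(s['time'],2),'pos',np.round(M[:3,3],4),'F',np.round(s['wrist_force'],1),'w',round(s['width'],3),'turn/row',np.round(np.degrees(w/n),2))
    print([np.round((M[:3,:3]@Ro.from_rotvec(w*i/n).as_matrix()).T@d/n,3).tolist() for i in range(n)])
E
python3 - <<'E'
from h import *
rows(T(Rpin(),[.498,.407,.26]),16)
E
```

```text
t 7.65 pos [ 0.4986 -0.0986  0.2468] F [-0.2  0.3  2.2] w 0.584 turn/row [1.68 1.17 6.62]
[[0.0, 0.032, -0.001], [0.004, 0.031, -0.002], [0.008, 0.031, -0.002], [0.011, 0.029, -0.003], [0.014, 0.028, -0.004], [0.018, 0.026, -0.004], [0.021, 0.024, -0.005], [0.023, 0.021, -0.005], [0.026, 0.018, -0.005], [0.028, 0.015, -0.005], [0.029, 0.011, -0.005], [0.03, 0.008, -0.004], [0.031, 0.004, -0.004], [0.031, 0.0, -0.003], [0.031, -0.003, -0.002], [0.031, -0.007, -0.002]]
```

Call:
arm_command --slide '[[0, 0.032, -0.006], [0.004, 0.031, -0.006], [0.008, 0.031, -0.004], [0.011, 0.029, -0.004], [0.014, 0.028, -0.004], [0.018, 0.026, -0.004], [0.021, 0.024, -0.005], [0.023, 0.021, -0.005]]' --angular '[[1.7, 1.2, 6.6], [1.7, 1.2, 6.6], [1.7, 1.2, 6.6], [1.7, 1.2, 6.6], [1.7, 1.2, 6.6], [1.7, 1.2, 6.6], [1.7, 1.2, 6.6], [1.7, 1.2, 6.6]]' --hand '[0.04, 0.04, 0.04, 0.04, 0.04, 0.04, 0.04, 0.04]'

```text
time: 8.45
tool_pos: [0.4736, 0.1229, 0.2522]
tcp_rot: [1.177, 2.589, 0.003]
wrist_force: [0.5, 0.5, 0.4]
width: 0.47
```

Run:
```python
from h import *
rows(T(Rpin(),[.498,.407,.23]),8)
```

```text
t 8.45 pos [0.4736 0.1229 0.2522] F [0.5 0.5 0.4] w 0.47 turn/row [1.83 1.27 7.52]
[[0.025, 0.026, -0.001], [0.028, 0.022, -0.001], [0.031, 0.018, -0.001], [0.033, 0.014, -0.001], [0.034, 0.009, -0.0], [0.035, 0.005, 0.0], [0.036, 0.0, 0.001], [0.035, -0.004, 0.002]]
```

Call:
arm_command --slide '[[0.025, 0.026, -0.001], [0.028, 0.022, -0.001], [0.031, 0.018, -0.001], [0.033, 0.014, -0.001], [0.034, 0.009, 0], [0.035, 0.005, 0], [0.036, 0, 0], [0.03, -0.004, 0]]' --angular '[[1.8, 1.3, 7.5], [1.8, 1.3, 7.5], [1.8, 1.3, 7.5], [1.8, 1.3, 7.5], [1.8, 1.3, 7.5], [1.8, 1.3, 7.5], [1.8, 1.3, 7.5], [1.8, 1.3, 7.5]]' --hand '[0.04, 0.04, 0.04, 0.04, 0.04, 0.04, 0.04, 0.04]'

```text
time: 9.25
tool_pos: [0.495, 0.4227, 0.225]
tcp_rot: [-2.576, -1.769, 0.005]
wrist_force: [0.6, 0.3, 0.1]
width: 0.472
```

Run:
```python
from h import *
rows(T(Rpin(),[.498,.407,.16]),4)
```

```text
t 9.25 pos [0.495  0.4227 0.225 ] F [0.6 0.3 0.1] w 0.472 turn/row [-0.22 -0.1  -0.39]
[[-0.003, 0.002, 0.016], [-0.003, 0.002, 0.016], [-0.003, 0.002, 0.016], [-0.003, 0.002, 0.016]]
```

Call:
arm_command --slide '[[0, 0, 0], [-0.005, 0.002, 0.01], [-0.005, 0.002, 0.02], [-0.003, 0.002, 0.02], [0, 0, 0.01], [0, 0, 0], [0, 0, 0], [0, 0, 0]]' --angular '[[0, 0, 0], [-0.3, -0.1, -0.5], [-0.3, -0.1, -0.5], [-0.2, -0.1, -0.5], [0, 0, 0], [0, 0, 0], [0, 0, 0], [0, 0, 0]]' --hand '[0.04, 0.04, 0.04, 0.04, 0.04, 0.04, 0.04, 0.04]'

```text
time: 10.05
tool_pos: [0.492, 0.4087, 0.1554]
tcp_rot: [-2.556, -1.826, 0.01]
wrist_force: [-0.3, -0.0, 0.1]
width: 0.47
```

```bash
python3 wr.py w7
python3 - <<'E'
from h import *
rows(T(Rpin(),[.498,.407,.059]),4)
E
```

```text
t 10.1 pos [0.4922 0.4089 0.1558] F [ 0.6 -0.  -0.1] w 0.469 turn/row [-0.04  0.06  0.15]
[[0.0, 0.002, 0.024], [0.0, 0.002, 0.024], [0.0, 0.002, 0.024], [0.0, 0.002, 0.024]]
```

View pics/w7.png

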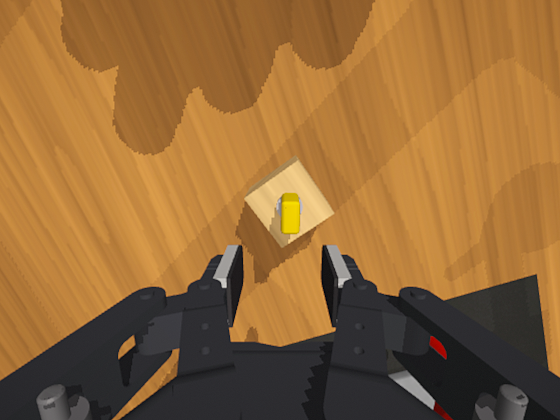

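Run:
```python
from h import *
crop('pics/w7.png',265,180,50,60,10,'pics/w7c.png')
```

```text
(no output)
```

View pics/w7c.png

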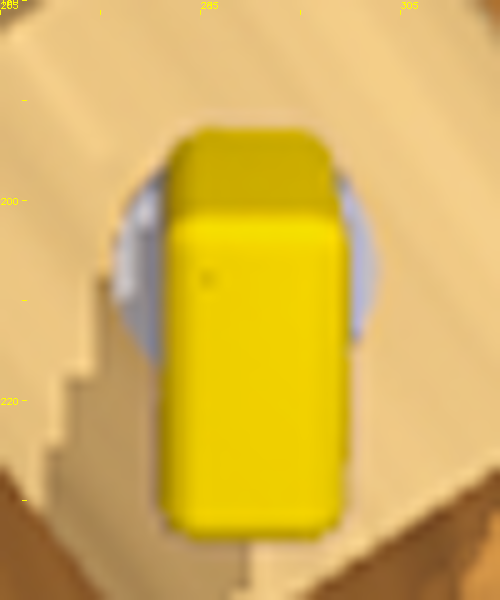

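Run:
```python
from h import *
import json
c={k:np.array(v) for k,v in json.load(open('w7.json')).items()}
X=np.array([onz(c,(265+a/10-.5,180+b/10-.5),.081) for a,b in [(167,215),(348,215),(343,538),(160,538)]]);m=X.mean(0);print(X,m)
for i in range(4): d=X[(i+1)%4]-X[i];print(np.linalg.norm(d),np.degrees(np.arctan2(d[1],d[0])))
rows(T(Rpin(),[m[0],m[1],.059]),1)
```

```text
[[0.49666973 0.42154433 0.081     ]
 [0.508968   0.41734717 0.081     ]
 [0.50099226 0.39398502 0.081     ]
 [0.4881686  0.39835556 0.081     ]] [0.49869965 0.40780802 0.081     ]
0.012994754756314925 -18.84377839696382
0.02468607879730832 -108.84967526191325
0.013547990696438016 161.1799487992202
0.02469794320206542 69.86679129684234
t 10.1 pos [0.4922 0.4089 0.1558] F [ 0.6 -0.  -0.1] w 0.469 turn/row [-0.18  0.25  0.59]
[[0.002, 0.007, 0.097]]
```

Head at (0.4985, 0.4075), its yaw matched to within 0.5°. Next comes the descent.

Call:
arm_command --slide '[[0.001, 0.004, 0.01], [0.001, 0.002, 0.02], [0, 0, 0.02], [0, 0, 0.02], [0, 0, 0.01], [0, 0, 0], [0, 0, 0], [0, 0, 0]]' --angular '[[-0.2, 0.2, 0.6], [0, 0, 0], [0, 0, 0], [0, 0, 0], [0, 0, 0], [0, 0, 0], [0, 0, 0], [0, 0, 0]]' --hand '[0.04, 0.04, 0.04, 0.04, 0.04, 0.04, 0.04, 0.04]'

```text
time: 10.9
tool_pos: [0.5048, 0.4121, 0.0784]
tcp_rot: [2.567, 1.809, 0.022]
wrist_force: [0.5, 0.5, -0.7]
width: 0.469
```

Run:
```python
from h import *
rows(T(Rpin(-19.2),[.4985,.4077,.059]),1)
```

```text
t 10.9 pos [0.5048 0.4121 0.0784] F [ 0.5  0.5 -0.7] w 0.469 turn/row [ 0.52 -0.63 -0.44]
[[-0.006, -0.005, 0.019]]
```

Call:
arm_command --slide '[[-0.004, -0.003, 0], [-0.002, -0.002, 0.004], [0, 0, 0.008], [0, 0, 0.006], [0, 0, 0], [0, 0, 0], [0, 0, 0], [0, 0, 0]]' --angular '[[0.5, -0.6, -0.4], [0, 0, 0], [0, 0, 0], [0, 0, 0], [0, 0, 0], [0, 0, 0], [0, 0, 0], [0, 0, 0]]' --hand '[0.04, 0.04, 0.04, 0.04, 0.04, 0.04, 0.04, 0.04]'

```text
time: 11.7
tool_pos: [0.4989, 0.409, 0.0616]
tcp_rot: [-2.561, -1.82, -0.006]
wrist_force: [0.1, 1.0, 0.5]
width: 0.47
```

Run:
```python
from h import *
rows(T(Rpin(-19.2),[.4985,.4077,.059]),1)
```

```text
t 11.7 pos [0.4989 0.409  0.0616] F [0.1 1.  0.5] w 0.47 turn/row [ 0.12 -0.2  -0.  ]
[[-0.001, 0.0, 0.003]]
```

Call:
arm_command --slide '[[-0.001, 0, 0.002], [0, 0, 0], [0, 0, 0], [0, 0, 0], [0, 0, 0], [0, 0, 0], [0, 0, 0], [0, 0, 0]]' --angular '[[0.1, -0.2, 0], [0, 0, 0], [0, 0, 0], [0, 0, 0], [0, 0, 0], [0, 0, 0], [0, 0, 0], [0, 0, 0]]' --hand '[0.03, 0.02, 0.005, 0.005, 0.005, 0.005, 0.005, 0.005]' --squeeze 40

```text
time: 12.5
tool_pos: [0.499, 0.4082, 0.06]
tcp_rot: [2.561, 1.82, 0.002]
wrist_force: [-0.9, 0.2, -0.2]
width: 0.156
```

```bash
python3 wr.py w8
python3 - <<'E'
from h import *
rows(T(Rpin(-19.2),[.4985,.4077,.059]),1)
E
```

```text
t 12.55 pos [0.499  0.4082 0.06  ] F [-0.   0.5 -0.7] w 0.155 turn/row [ 0.05 -0.04 -0.  ]
[[-0.001, -0.0, 0.001]]
```

View pics/w8.png

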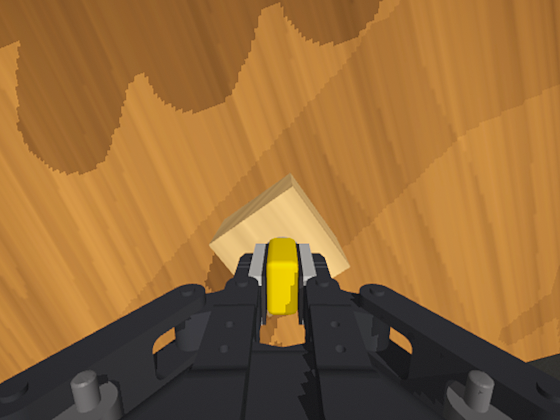

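Call:
arm_command --slide '[[0, 0, -0.01], [0, 0, -0.025], [0, 0, -0.035], [0, 0, -0.04], [0, 0, -0.04], [0, 0, -0.02], [0, 0, 0], [0, 0, 0]]' --angular '[[0, 0, 0], [0, 0, 0], [0, 0, 0], [0, 0, 0], [0, 0, 0], [0, 0, 0], [0, 0, 0], [0, 0, 0]]' --hand '[0.005, 0.005, 0.005, 0.005, 0.005, 0.005, 0.005, 0.005]'

```text
time: 13.35
tool_pos: [0.4986, 0.4083, 0.2394]
tcp_rot: [-2.561, -1.82, -0.005]
wrist_force: [-0.5, 0.3, -0.1]
width: 0.154
```

```bash
cat >> h.py <<'E'
def Rins(yaw):
    R=Rs(yaw); return np.column_stack([R[:,1],R[:,0],-R[:,2]])
E
python3 - <<'E'
from h import *
p=P0
rows(T(Rins(p[2]),world(p,[0,0,.053+.055])),16)
E
```

```text
t 13.35 pos [0.4986 0.4083 0.2394] F [-0.5  0.3 -0.1] w 0.154 turn/row [-1.77  0.27 -1.1 ]
[[-0.018, 0.008, 0.001], [-0.018, 0.007, 0.001], [-0.018, 0.007, 0.001], [-0.018, 0.006, 0.002], [-0.018, 0.006, 0.002], [-0.019, 0.006, 0.002], [-0.019, 0.005, 0.002], [-0.019, 0.005, 0.002], [-0.019, 0.004, 0.002], [-0.019, 0.004, 0.002], [-0.019, 0.003, 0.002], [-0.019, 0.003, 0.002], [-0.019, 0.003, 0.002], [-0.019, 0.002, 0.002], [-0.019, 0.002, 0.002], [-0.019, 0.001, 0.002]]
```

Call:
arm_command --slide '[[-0.02, 0.008, 0], [-0.036, 0.014, 0], [-0.037, 0.012, 0.001], [-0.038, 0.011, 0.002], [-0.038, 0.009, 0.003], [-0.038, 0.007, 0.003], [-0.038, 0.005, 0.004], [-0.02, 0.002, 0.002]]' --angular '[[-3.5, 0.5, -2.2], [-3.5, 0.5, -2.2], [-3.5, 0.5, -2.2], [-3.5, 0.5, -2.2], [-3.5, 0.5, -2.2], [-3.5, 0.5, -2.2], [-3.5, 0.5, -2.2], [-3, 0.5, -1.8]]' --hand '[0.005, 0.005, 0.005, 0.005, 0.005, 0.005, 0.005, 0.005]'

```text
time: 14.15
tool_pos: [0.5111, 0.125, 0.2165]
tcp_rot: [1.951, 1.939, 0.459]
wrist_force: [-0.6, 1.0, -1.1]
width: 0.156
```

Run:
```python
from h import *
p=P0
rows(T(Rins(p[2]),world(p,[0,0,.053+.05])),2)
```

```text
t 14.15 pos [0.5111 0.125  0.2165] F [-0.6  1.  -1.1] w 0.156 turn/row [-0.51  0.29  0.49]
[[-0.013, 0.004, 0.003], [-0.013, 0.004, 0.003]]
```

Call:
arm_command --slide '[[0, 0, 0], [-0.008, 0.004, 0.002], [-0.008, 0.004, 0.002], [-0.004, 0, 0], [0, 0, 0], [0, 0, 0], [0, 0, 0], [0, 0, 0]]' --angular '[[0, 0, 0], [-0.5, 0.3, 0.5], [-0.4, 0.2, 0.3], [0, 0, 0], [0, 0, 0], [0, 0, 0], [0, 0, 0], [0, 0, 0]]' --hand '[0.005, 0.005, 0.005, 0.005, 0.005, 0.005, 0.005, 0.005]'

```text
time: 14.95
tool_pos: [0.5148, 0.1027, 0.2078]
tcp_rot: [1.97, 1.926, 0.471]
wrist_force: [-0.1, 0.2, 0.8]
width: 0.155
```

```bash
python3 wr.py w9
python3 - <<'E'
from h import *
from workcell import bot
p=P0
for n in('scene','side'):
    cv2.imwrite(f'pics/{n}9.png',bot.read_camera(n)[:,:,::-1])
rows(T(Rins(p[2]),world(p,[0,0,.053+.02])),2)
crop('pics/side9.png',190,80,140,140,5,'pics/side9c.png')
crop('pics/scene9.png',240,140,130,120,6,'pics/scene9c.png')
E
```

```text
t 15.1 pos [0.5147 0.1026 0.2078] F [ 0.4 -0.  -0.9] w 0.157 turn/row [-0.49  0.12 -0.01]
[[-0.002, 0.005, 0.013], [-0.002, 0.005, 0.013]]
```

View pics/w9.png

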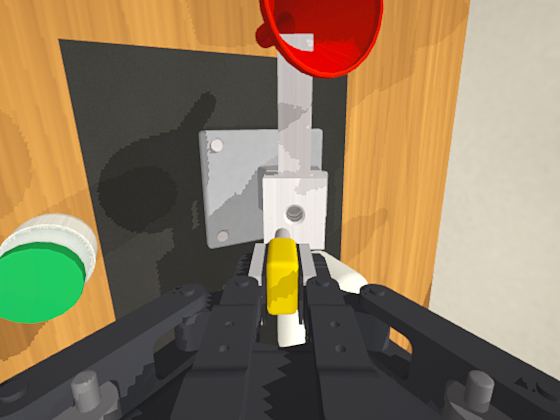

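View pics/side9c.png

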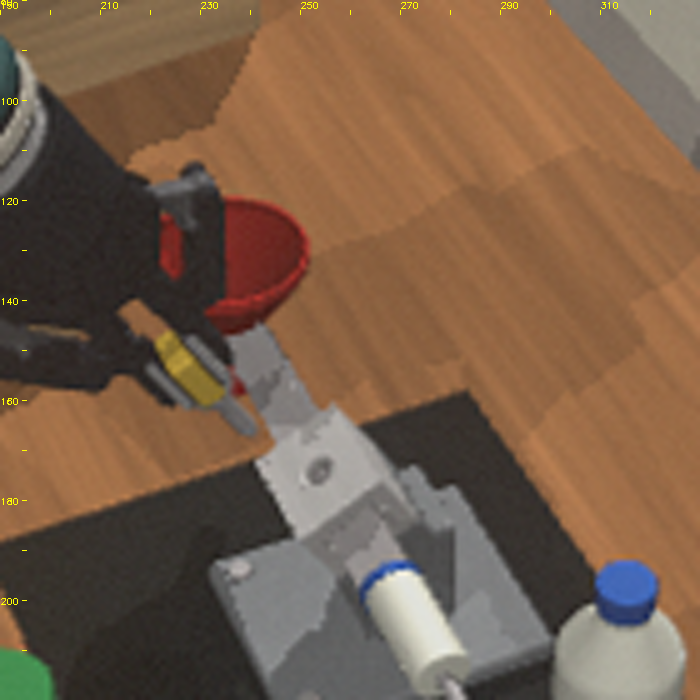

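View pics/scene9c.png

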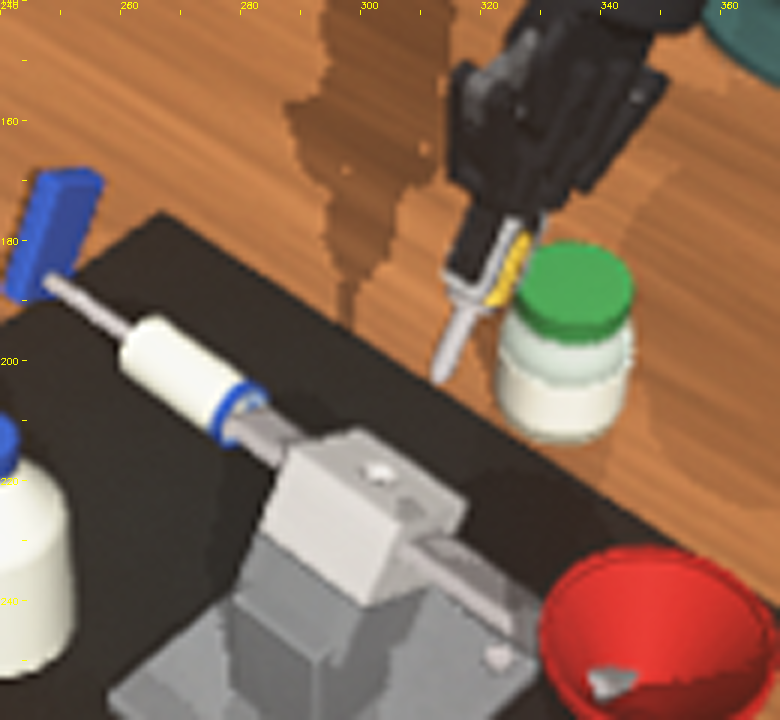

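Run:
```python
from h import *
from workcell import bot
cs=bot.get_calibration('scene');cd=bot.get_calibration('side')
H,e1=tri([cs,cd],[(302.9,218.4),(253.4,173.6)])
Q,e2=tri([cs,cd],[(312.6,202.9),(240,166.2)])
M,s=now()
tip=M[:3,3]+M[:3,2]*.053
print(H,e1,Q,e2,'model tip',tip)
R=Rs(P0[2]); print('tip rel hole local: vision',(R.T@(Q-H)).round(4),'FK',(R.T@(tip-world(P0,[0,0,0]))).round(4))
import json
c={k:np.array(v) for k,v in json.load(open('w9.json')).items()}
print('wrist pred hole',proj(c,world(P0,[0,0,0])),proj(c,H),'tip',proj(c,tip))
print([proj(c,world(P0,[a*.025,b*.03,0])).round(1) for a in(-1,1) for b in(-1,1)])
crop('pics/w9.png',255,165,80,85,8,'pics/w9c.png')
```

```text
[0.57109523 0.09944599 0.12640917] 0.0043049531308838596 [0.54008471 0.10297604 0.16128447] 0.1825189890173533 model tip [0.53931786 0.1018214  0.16086396]
tip rel hole local: vision [-0.0106  0.0029  0.0455] FK [-0.0101  0.0032  0.0464]
wrist pred hole [294.38539056 213.88839311] [296.09926137 212.47567135] tip [280.81473071 229.58043168]
[array([264.2, 247.9]), array([263. , 177.2]), array([323.9, 248.3]), array([326.8, 177.4])]
```

View pics/w9c.png

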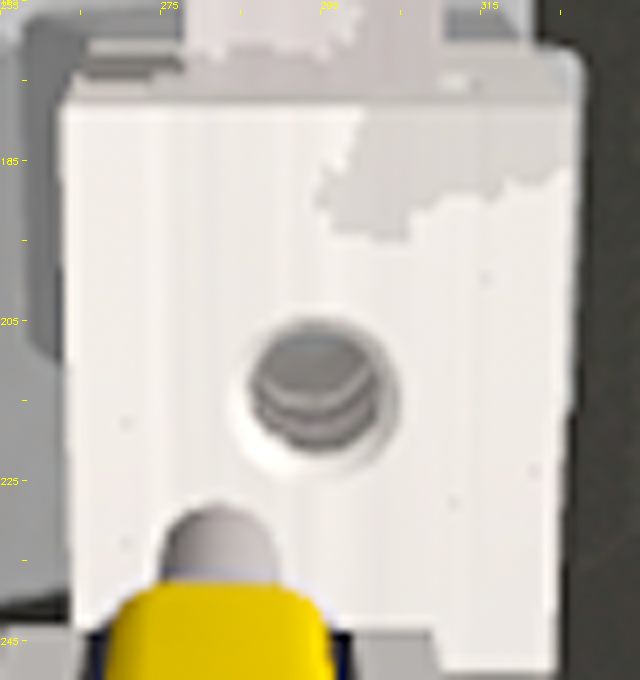

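Call:
arm_command --slide '[[-0.002, 0.005, 0.005], [-0.001, 0.004, 0.01], [-0.001, 0.001, 0.008], [0, 0, 0.003], [0, 0, 0], [0, 0, 0], [0, 0, 0], [0, 0, 0]]' --angular '[[-0.5, 0.1, 0], [-0.3, 0.1, 0], [0, 0, 0], [0, 0, 0], [0, 0, 0], [0, 0, 0], [0, 0, 0], [0, 0, 0]]' --hand '[0.005, 0.005, 0.005, 0.005, 0.005, 0.005, 0.005, 0.005]'

```text
time: 15.9
tool_pos: [0.5374, 0.0975, 0.1871]
tcp_rot: [1.962, 1.92, 0.486]
wrist_force: [-0.0, -0.3, -1.5]
width: 0.156
```

```bash
cat > tip.py <<'E'
from h import *
M,s=now(); R=Rs(P0[2]); tip=M[:3,3]+M[:3,2]*.053
print(round(s['time'],2),'tip local',(R.T@(tip-world(P0,[0,0,0]))).round(4),'F local',(R.T@s['wrist_force']).round(1),'w',round(s['width'],3))
A=M[:3,:3].T@Rins(P0[2]);print('turn',np.degrees(Ro.from_matrix(A).as_rotvec()).round(2))
E
python3 tip.py;python3 wr.py w10;python3 - <<'E'
from h import *
from workcell import bot
for n in('scene','side'):
    cv2.imwrite(f'pics/{n}10.png',bot.read_camera(n)[:,:,::-1])
a=cv2.imread('pics/side10.png')[130:200,215:285];b=cv2.imread('pics/scene10.png')[170:240,270:340];c=cv2.imread('pics/w10.png')[165:265,240:340]
f=lambda i,k:cv2.resize(i,(390,390),interpolation=cv2.INTER_CUBIC)
cv2.imwrite('pics/m10.png',np.hstack([f(a,4),f(b,4)]))
cv2.imwrite('pics/w10c.png',cv2.resize(c,None,fx=5,fy=5,interpolation=cv2.INTER_CUBIC))
E
```

```text
15.9 tip local [ 0.0008 -0.0012  0.0173] F local [-0.7 -0.3 -1.3] w 0.156
turn [-0.18  0.05 -0.02]
```

View pics/m10.png

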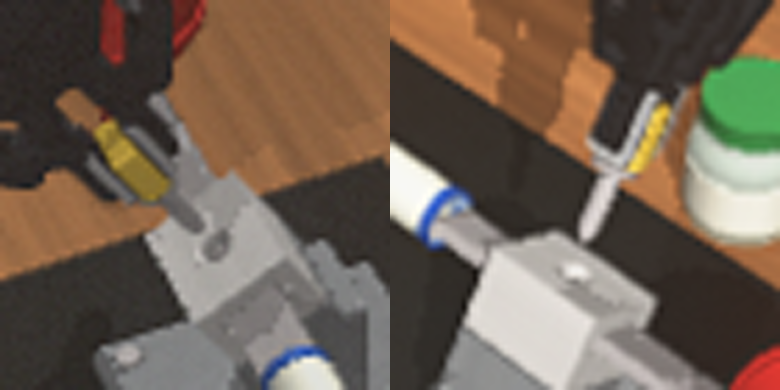

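View pics/w10c.png

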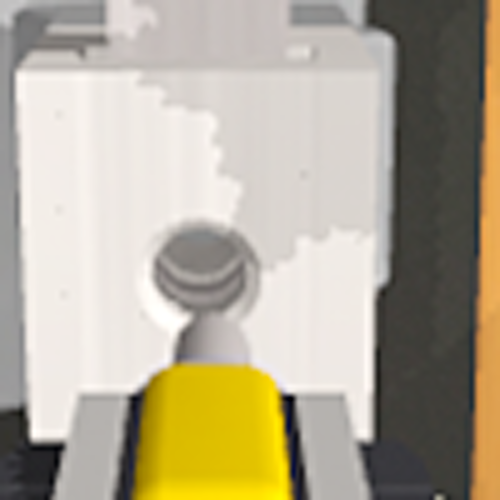

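Call:
arm_command --slide '[[0.001, -0.001, 0.004], [0, 0, 0.006], [0, 0, 0.006], [0, 0, 0.004], [0, 0, 0.003], [0, 0, 0], [0, 0, 0], [0, 0, 0]]' --angular '[[-0.2, 0, 0], [0, 0, 0], [0, 0, 0], [0, 0, 0], [0, 0, 0], [0, 0, 0], [0, 0, 0], [0, 0, 0]]' --hand '[0.005, 0.005, 0.005, 0.005, 0.005, 0.005, 0.005, 0.005]'

```text
time: 16.85
tool_pos: [0.5484, 0.0985, 0.1644]
tcp_rot: [1.96, 1.918, 0.489]
wrist_force: [-0.3, 0.6, -0.9]
width: 0.155
```

```bash
python3 tip.py
```

```text
16.85 tip local [-0.0003 -0.     -0.008 ] F local [-0.7  0.6 -0.7] w 0.155
turn [ 0.02  0.05 -0.01]
```

Call:
arm_command --slide '[[0, 0, 0.005], [0, 0, 0.005], [0, 0, 0.005], [0, 0, 0.004], [0, 0, 0.004], [0, 0, 0.002], [0, 0, 0], [0, 0, 0]]' --angular '[[0, 0, 0], [0, 0, 0], [0, 0, 0], [0, 0, 0], [0, 0, 0], [0, 0, 0], [0, 0, 0], [0, 0, 0]]' --hand '[0.005, 0.005, 0.005, 0.005, 0.005, 0.005, 0.005, 0.005]'

```text
time: 17.65
tool_pos: [0.5616, 0.0982, 0.1405]
tcp_rot: [1.959, 1.918, 0.49]
wrist_force: [-0.6, 0.4, -1.0]
width: 0.155
```

```bash
python3 tip.py
```

```text
17.65 tip local [-0.0001 -0.     -0.0352] F local [-1.   0.4 -0.6] w 0.155
turn [ 0.03  0.04 -0.01]
```

Call:
arm_command --slide '[[0, 0, 0.002], [0, 0, 0.002], [0, 0, 0.002], [0, 0, 0.002], [0, 0, 0.002], [0, 0, 0.002], [0, 0, 0.002], [0, 0, 0.002]]' --angular '[[0, 0, 0], [0, 0, 0], [0, 0, 0], [0, 0, 0], [0, 0, 0], [0, 0, 0], [0, 0, 0], [0, 0, 0]]' --hand '[0.005, 0.005, 0.005, 0.005, 0.005, 0.005, 0.005, 0.005]'

```text
time: 18.45
tool_pos: [0.5633, 0.0983, 0.1387]
tcp_rot: [1.967, 1.917, 0.481]
wrist_force: [-20.6, -0.5, 19.9]
width: 0.155
```

```bash
python3 tip.py
```

```text
18.45 tip local [ 0.0001 -0.0001 -0.0376] F local [-8.6 -1.  27.3] w 0.155
turn [-0.34  0.27 -0.21]
```

The collar is seated, with 27 N reaction at the expected depth. I'll release and withdraw along the axis.

Call:
arm_command --slide '[[0, 0, -0.001], [0, 0, 0], [0, 0, 0], [0, 0, 0], [0, 0, -0.015], [0, 0, -0.03], [0, 0, -0.04], [0, 0, -0.03]]' --angular '[[0, 0, 0], [0, 0, 0], [0, 0, 0], [0, 0, 0], [0, 0, 0], [0, 0, 0], [0, 0, 0], [0, 0, 0]]' --hand '[0.005, 0.045, 0.045, 0.045, 0.045, 0.045, 0.045, 0.045]'

```text
time: 19.25
tool_pos: [0.5051, 0.0991, 0.2377]
tcp_rot: [1.972, 1.922, 0.469]
wrist_force: [0.6, 0.8, -0.0]
width: 0.527
```

```bash
python3 tip.py;python3 wr.py w11;python3 - <<'E'
from h import *
from workcell import bot
for n in('scene','side'):
    cv2.imwrite(f'pics/{n}11.png',bot.read_camera(n)[:,:,::-1])
a=cv2.imread('pics/side11.png')[130:230,215:315];b=cv2.imread('pics/scene11.png')[160:260,230:330];c=cv2.imread('pics/w11.png')
f=lambda i:cv2.resize(i,(400,400),interpolation=cv2.INTER_CUBIC)
cv2.imwrite('pics/m11.png',np.hstack([f(a),f(b)]))
rows(T(Rtool(P0[2]),world(P0,[0,-.202,.018+.09])),16)
print(now()[1]['q'])
E
```

```text
19.25 tip local [-0.0041 -0.0006  0.0772] F local [ 0.5  0.8 -0.3] w 0.527
turn [-0.94  0.41 -0.19]
t 19.4 pos [0.5067 0.0996 0.2392] F [ 0.3 -0.6  0.2] w 0.529 turn/row [-0.05 -0.02 -5.64]
[[-0.013, 0.0, 0.001], [-0.013, -0.001, 0.001], [-0.012, -0.002, 0.001], [-0.012, -0.004, 0.001], [-0.012, -0.005, 0.001], [-0.011, -0.006, 0.001], [-0.011, -0.007, 0.001], [-0.01, -0.008, 0.001], [-0.009, -0.009, 0.001], [-0.008, -0.01, 0.001], [-0.007, -0.01, 0.001], [-0.006, -0.011, 0.001], [-0.005, -0.012, 0.001], [-0.004, -0.012, 0.001], [-0.003, -0.012, 0.001], [-0.001, -0.013, 0.001]]
[ 0.22462484 -0.33690163  2.25841823 -0.17605822  0.75311717  0.35045779]
```

View pics/m11.png

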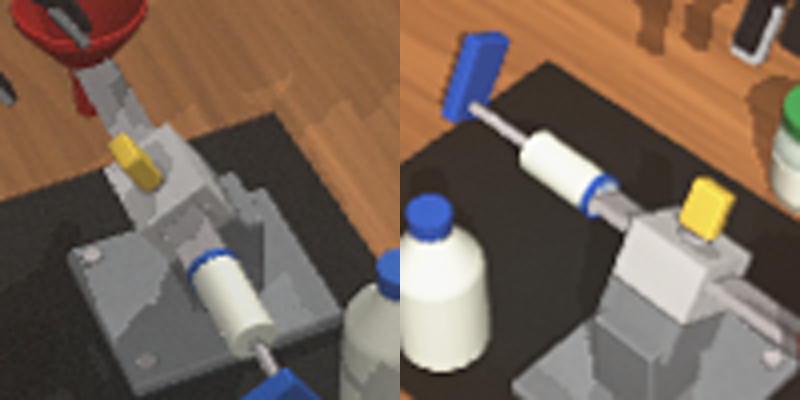

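View pics/w11.png

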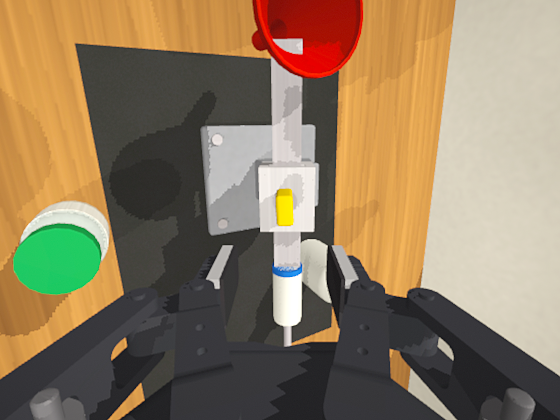

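Call:
arm_command --slide '[[-0.013, 0, 0], [-0.013, -0.001, 0], [-0.012, -0.002, 0], [-0.012, -0.004, 0], [-0.012, -0.005, 0], [-0.011, -0.006, 0], [-0.011, -0.007, 0], [-0.01, -0.008, 0]]' --angular '[[0, 0, -5.6], [0, 0, -5.6], [0, 0, -5.6], [0, 0, -5.6], [0, 0, -5.6], [0, 0, -5.6], [0, 0, -5.6], [0, 0, -5.6]]' --hand '[0.04, 0.04, 0.04, 0.04, 0.04, 0.04, 0.04, 0.04]'

```text
time: 20.2
tool_pos: [0.5021, -0.0062, 0.2236]
tcp_rot: [1.026, 2.492, 0.223]
wrist_force: [-0.2, 0.8, -0.1]
width: 0.468
```

Run:
```python
from h import *
rows(T(Rtool(P0[2]),world(P0,[0,-.202,.018+.08])),8)
```

```text
t 20.2 pos [ 0.5021 -0.0062  0.2236] F [-0.2  0.8 -0.1] w 0.468 turn/row [-0.14 -0.21 -5.43]
[[-0.009, -0.008, 0.003], [-0.009, -0.009, 0.003], [-0.008, -0.009, 0.003], [-0.007, -0.01, 0.003], [-0.006, -0.011, 0.003], [-0.005, -0.011, 0.003], [-0.004, -0.012, 0.003], [-0.002, -0.012, 0.003]]
```

Call:
arm_command --slide '[[-0.009, -0.008, 0.002], [-0.009, -0.009, 0.002], [-0.008, -0.009, 0.002], [-0.007, -0.01, 0.002], [-0.006, -0.011, 0.002], [-0.005, -0.011, 0.002], [-0.002, -0.006, 0], [0, 0, 0]]' --angular '[[-0.1, -0.2, -5.4], [-0.1, -0.2, -5.4], [-0.1, -0.2, -5.4], [-0.1, -0.2, -5.4], [-0.1, -0.2, -5.4], [-0.1, -0.2, -5.4], [-0.1, -0.2, -5.4], [0, 0, -3]]' --hand '[0.04, 0.04, 0.04, 0.04, 0.04, 0.04, 0.04, 0.04]'

```text
time: 21.0
tool_pos: [0.5101, -0.0924, 0.1978]
tcp_rot: [0.061, 2.674, -0.007]
wrist_force: [0.4, 0.8, 0.5]
width: 0.475
```

Run:
```python
from h import *
rows(T(Rtool(P0[2]),world(P0,[0,-.202,.018-.011])),1)
```

```text
t 21.0 pos [ 0.5101 -0.0924  0.1978] F [0.4 0.8 0.5] w 0.475 turn/row [-0.35 -1.9  -1.31]
[[-0.017, -0.009, 0.083]]
```

Call:
arm_command --slide '[[0, 0, 0], [-0.006, -0.004, 0.005], [-0.006, -0.004, 0.01], [-0.004, 0, 0.01], [0, 0, 0.005], [0, 0, 0], [0, 0, 0], [0, 0, 0]]' --angular '[[0, 0, 0], [-0.2, -0.8, -0.6], [-0.2, -0.8, -0.6], [0, -0.3, 0], [0, 0, 0], [0, 0, 0], [0, 0, 0], [0, 0, 0]]' --hand '[0.04, 0.04, 0.04, 0.04, 0.04, 0.04, 0.04, 0.04]'

```text
time: 21.8
tool_pos: [0.5353, -0.1011, 0.1671]
tcp_rot: [0.041, 2.656, 0.001]
wrist_force: [0.1, -0.4, 0.2]
width: 0.468
```

Run:
```python
from h import *
rows(T(Rtool(P0[2]),world(P0,[0,-.202,.018-.011])),1)
```

```text
t 21.8 pos [ 0.5353 -0.1011  0.1671] F [ 0.1 -0.4  0.2] w 0.468 turn/row [ 0.18 -0.83 -0.62]
[[-0.008, -0.002, 0.045]]
```

Call:
arm_command --slide '[[-0.005, -0.002, 0.004], [-0.002, 0, 0.01], [0, 0, 0.012], [0, 0, 0.01], [0, 0, 0.004], [0, 0, 0], [0, 0, 0], [0, 0, 0]]' --angular '[[0.2, -0.6, -0.5], [0, -0.2, -0.1], [0, 0, 0], [0, 0, 0], [0, 0, 0], [0, 0, 0], [0, 0, 0], [0, 0, 0]]' --hand '[0.04, 0.04, 0.04, 0.04, 0.04, 0.04, 0.04, 0.04]'

```text
time: 22.6
tool_pos: [0.563, -0.1036, 0.1327]
tcp_rot: [0.027, 2.64, -0.008]
wrist_force: [-0.9, -0.2, -0.3]
width: 0.471
```

```bash
python3 - <<'E'
from h import *
rows(T(Rtool(P0[2]),world(P0,[0,-.202,.018-.011])),1)
E
python3 wr.py w12
```

```text
t 22.6 pos [ 0.563  -0.1036  0.1327] F [-0.9 -0.2 -0.3] w 0.471 turn/row [-0.04  0.06  0.04]
[[0.001, -0.0, 0.001]]
```

View pics/w12.png

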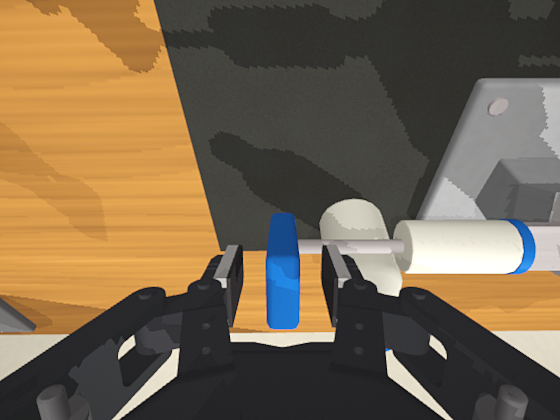

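Call:
arm_command --slide '[[0, 0, 0], [0, 0, 0], [0, 0, 0], [0, 0, 0], [0, 0, 0], [0, 0, 0], [0, 0, 0], [0, 0, 0]]' --angular '[[0, 0, 0], [0, 0, 0], [0, 0, 0], [0, 0, 0], [0, 0, 0], [0, 0, 0], [0, 0, 0], [0, 0, 0]]' --hand '[0.03, 0.02, 0.005, 0.005, 0.005, 0.005, 0.005, 0.005]' --squeeze 30

```text
time: 23.45
tool_pos: [0.5632, -0.1037, 0.1339]
tcp_rot: [0.026, 2.639, -0.009]
wrist_force: [0.8, 1.1, -0.8]
width: 0.155
```

Call:
arm_command --slide '[[0, -0.002, 0], [0, -0.002, 0], [0, -0.002, 0], [0, -0.002, 0], [0, -0.002, 0], [0, -0.002, 0], [0, -0.001, 0], [0, -0.001, 0]]' --angular '[[0, 0, 0], [0, 0, 0], [0, 0, 0], [0, 0, 0], [0, 0, 0], [0, 0, 0], [0, 0, 0], [0, 0, 0]]' --hand '[0.005, 0.005, 0.005, 0.005, 0.005, 0.005, 0.005, 0.005]'

```text
time: 24.25
tool_pos: [0.563, -0.1169, 0.1338]
tcp_rot: [0.026, 2.639, -0.005]
wrist_force: [2.1, 5.3, -1.1]
width: 0.156
```

```bash
python3 - <<'E'
from h import *
rows(T(Rtool(P0[2]),world(P0,[0,-.202,.018-.011])),1)
E
python3 wr.py w13
```

```text
t 24.25 pos [ 0.563  -0.1169  0.1338] F [ 2.1  5.3 -1.1] w 0.156 turn/row [0.12 0.13 0.06]
[[0.002, 0.013, 0.002]]
```

View pics/w13.png

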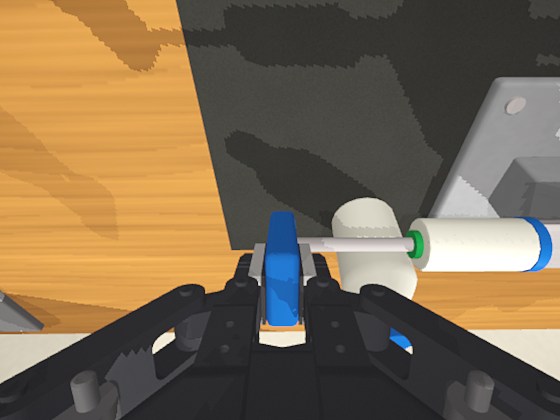

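Call:
arm_command --slide '[[0, -0.002, 0], [0, -0.002, 0], [0, -0.002, 0], [0, -0.002, 0], [0, -0.002, 0], [0, -0.001, 0], [0, -0.001, 0], [0, -0.001, 0]]' --angular '[[0, 0, 0], [0, 0, 0], [0, 0, 0], [0, 0, 0], [0, 0, 0], [0, 0, 0], [0, 0, 0], [0, 0, 0]]' --hand '[0.005, 0.005, 0.005, 0.005, 0.005, 0.005, 0.005, 0.005]'

```text
time: 25.1
tool_pos: [0.5628, -0.1251, 0.1338]
tcp_rot: [0.022, 2.641, 0.007]
wrist_force: [3.1, 9.1, -0.4]
width: 0.162
```

```bash
python3 wr.py w14; python3 -c "
from h import *
rows(T(Rtool(P0[2]),world(P0,[0,-.202,.018-.011])),1)
crop('pics/w14.png',270,205,170,80,4,'pics/w14c.png')"
```

```text
t 25.15 pos [ 0.5628 -0.1251  0.1337] F [2.3 9.  0.1] w 0.162 turn/row [0.62 0.04 0.08]
[[0.002, 0.021, 0.002]]
```

View pics/w14c.png

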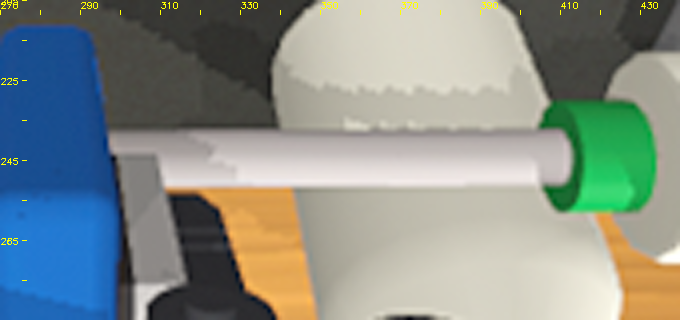

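Call:
arm_command --slide '[[0, -0.002, 0], [0, -0.0015, 0], [0, -0.001, 0], [0, -0.001, 0], [0, -0.001, 0], [0, -0.001, 0], [0, -0.001, 0], [0, -0.001, 0]]' --angular '[[0.2, 0, 0], [0.1, 0, 0], [0.1, 0, 0], [0.1, 0, 0], [0.1, 0, 0], [0.1, 0, 0], [0.1, 0, 0], [0.1, 0, 0]]' --hand '[0.005, 0.005, 0.005, 0.005, 0.005, 0.005, 0.005, 0.005]'

```text
time: 25.95
tool_pos: [0.5628, -0.1265, 0.1337]
tcp_rot: [0.023, 2.643, 0.003]
wrist_force: [1.7, 9.4, -1.0]
width: 0.161
```

```bash
python3 wr.py w15; python3 -c "
from h import *
rows(T(Rtool(P0[2]),world(P0,[0,-.202,.018-.011])),1)
crop('pics/w15.png',270,205,170,80,4,'pics/w15c.png')"
```

```text
t 26.0 pos [ 0.5628 -0.1265  0.1337] F [ 1.9 10.  -0.1] w 0.16 turn/row [ 0.44 -0.07  0.08]
[[0.002, 0.023, 0.002]]
```

View pics/w15c.png

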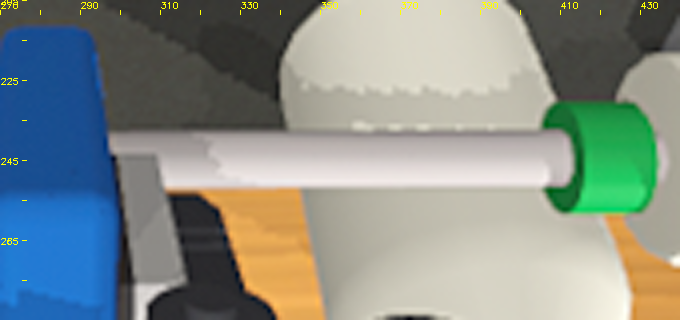

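The green band is fully out with a gap behind it, no red shows, and the force is about 10 N. I'll hold here.

Call:
arm_command --slide '[[0, -0.001, 0], [0, -0.001, 0], [0, -0.001, 0], [0, -0.001, 0], [0, -0.001, 0], [0, -0.001, 0], [0, -0.001, 0], [0, -0.001, 0]]' --angular '[[0.1, 0, 0], [0.1, 0, 0], [0.1, 0, 0], [0.1, 0, 0], [0.1, 0, 0], [0.1, 0, 0], [0.1, 0, 0], [0.1, 0, 0]]' --hand '[0.005, 0.005, 0.005, 0.005, 0.005, 0.005, 0.005, 0.005]'

```text
time: 26.8
tool_pos: [0.5628, -0.1261, 0.1337]
tcp_rot: [0.024, 2.645, 0.001]
wrist_force: [2.1, 8.4, -0.1]
width: 0.165
```

Call:
arm_command --slide '[[0, -0.001, 0], [0, -0.001, 0], [0, -0.001, 0], [0, -0.001, 0], [0, -0.001, 0], [0, -0.001, 0], [0, -0.001, 0], [0, -0.001, 0]]' --angular '[[0.1, 0, 0], [0.1, 0, 0], [0.1, 0, 0], [0.1, 0, 0], [0.1, 0, 0], [0.1, 0, 0], [0.1, 0, 0], [0.1, 0, 0]]' --hand '[0.005, 0.005, 0.005, 0.005, 0.005, 0.005, 0.005, 0.005]'

```text
time: 27.6
tool_pos: [0.5628, -0.1258, 0.1337]
tcp_rot: [0.025, 2.646, 0.0]
wrist_force: [2.2, 9.1, -0.2]
width: 0.158
```

```bash
python3 wr.py w16; python3 -c "
from h import *
from workcell import bot
rows(T(Rtool(P0[2]),world(P0,[0,-.202,.018-.011])),1)
cv2.imwrite('pics/sc16.png',bot.read_camera('scene')[:,:,::-1])
a=cv2.imread('pics/w16.png')[205:285,270:440]; b=cv2.imread('pics/sc16.png')[160:240,220:390]
cv2.imwrite('pics/m16.png',cv2.resize(np.vstack([a,b]),None,fx=3.5,fy=3.5,interpolation=cv2.INTER_CUBIC))"
```

```text
t 27.65 pos [ 0.5628 -0.1257  0.1337] F [ 2.2 10.4 -0.6] w 0.155 turn/row [ 0.33 -0.29  0.06]
[[0.002, 0.022, 0.002]]
```

View pics/m16.png

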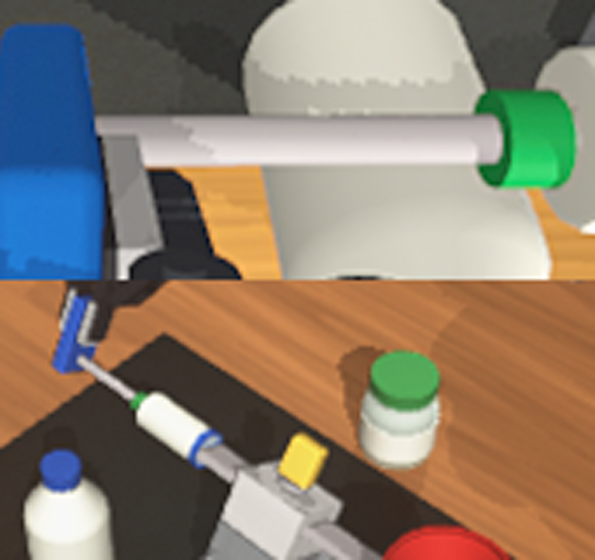

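Call:
arm_command --slide '[[0, -0.002, 0], [0, -0.0015, 0], [0, -0.0012, 0], [0, -0.0012, 0], [0, -0.0012, 0], [0, -0.0012, 0], [0, -0.0012, 0], [0, -0.0012, 0]]' --angular '[[0.1, 0, 0], [0.1, 0, 0], [0.1, 0, 0], [0.1, 0, 0], [0.1, 0, 0], [0.1, 0, 0], [0.1, 0, 0], [0.1, 0, 0]]' --hand '[0.005, 0.005, 0.005, 0.005, 0.005, 0.005, 0.005, 0.005]'

```text
time: 28.5
tool_pos: [0.5627, -0.1269, 0.1336]
tcp_rot: [0.025, 2.649, 0.002]
wrist_force: [2.7, 9.8, -0.2]
width: 0.161
```

Call:
arm_command --slide '[[0, -0.0012, 0], [0, -0.0012, 0], [0, -0.0012, 0], [0, -0.0012, 0], [0, -0.0012, 0], [0, -0.0012, 0], [0, -0.0012, 0], [0, -0.0012, 0]]' --angular '[[0.1, 0, 0], [0.1, 0, 0], [0.1, 0, 0], [0.1, 0, 0], [0.1, 0, 0], [0.1, 0, 0], [0.1, 0, 0], [0.1, 0, 0]]' --hand '[0.005, 0.005, 0.005, 0.005, 0.005, 0.005, 0.005, 0.005]'

```text
time: 29.3
tool_pos: [0.5626, -0.1269, 0.1336]
tcp_rot: [0.024, 2.651, 0.003]
wrist_force: [2.4, 9.5, 0.1]
width: 0.158
```

```bash
python3 wr.py w17; python3 -c "
from h import *
rows(T(Rtool(P0[2]),world(P0,[0,-.202,.018-.011])),1)
crop('pics/w17.png',270,205,170,80,4,'pics/w17c.png')"
```

```text
t 29.35 pos [ 0.5627 -0.1269  0.1336] F [ 1.9  9.6 -0.6] w 0.159 turn/row [ 0.45 -0.52  0.05]
[[0.002, 0.023, 0.002]]
```

View pics/w17c.png

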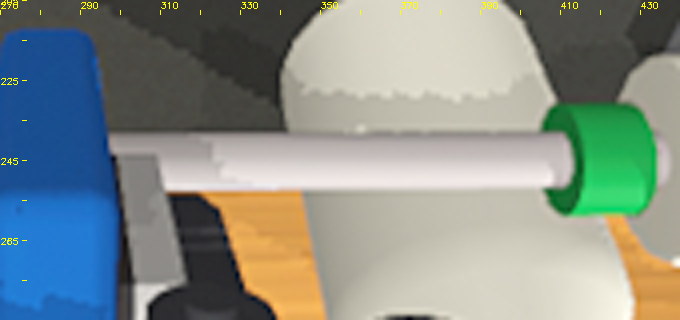

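Held for over 3 s. The handle goes back in now, about 21 mm, until the force reads near zero.

Call:
arm_command --slide '[[0, 0.002, 0], [0, 0.003, 0], [0, 0.003, 0], [0, 0.003, 0], [0, 0.002, 0], [0, 0.002, 0], [0, 0.001, 0], [0, 0, 0]]' --angular '[[0, 0, 0], [0, 0, 0], [0, 0, 0], [0, 0, 0], [0, 0, 0], [0, 0, 0], [0, 0, 0], [0, 0, 0]]' --hand '[0.005, 0.005, 0.005, 0.005, 0.005, 0.005, 0.005, 0.005]'

```text
time: 30.15
tool_pos: [0.563, -0.1098, 0.1337]
tcp_rot: [0.022, 2.649, 0.002]
wrist_force: [1.0, 2.4, -1.5]
width: 0.16
```

```bash
python3 -c "
from h import *
rows(T(Rtool(P0[2]),world(P0,[0,-.202,.018-.011])),1)"
```

```text
t 30.15 pos [ 0.563  -0.1098  0.1337] F [ 1.   2.4 -1.5] w 0.16 turn/row [ 0.42 -0.45  0.15]
[[0.002, 0.006, 0.002]]
```

Call:
arm_command --slide '[[0, 0.001, 0], [0, 0.001, 0], [0, 0.001, 0], [0, 0.001, 0], [0, 0.0005, 0], [0, 0, 0], [0, 0, 0], [0, 0, 0]]' --angular '[[0, 0, 0], [0, 0, 0], [0, 0, 0], [0, 0, 0], [0, 0, 0], [0, 0, 0], [0, 0, 0], [0, 0, 0]]' --hand '[0.005, 0.005, 0.005, 0.005, 0.005, 0.005, 0.005, 0.005]'

```text
time: 30.95
tool_pos: [0.5631, -0.1067, 0.1338]
tcp_rot: [0.023, 2.649, -0.001]
wrist_force: [-0.1, -0.8, -1.6]
width: 0.158
```

```bash
python3 wr.py w18; python3 -c "
from h import *
rows(T(Rtool(P0[2]),world(P0,[0,-.202,.018-.011])),1)
crop('pics/w18.png',250,200,190,90,4,'pics/w18c.png')"
```

```text
t 31.0 pos [ 0.5631 -0.1067  0.1338] F [ 0.4 -1.2 -1.3] w 0.16 turn/row [ 0.3  -0.43  0.12]
[[0.002, 0.003, 0.002]]
```

View pics/w18c.png

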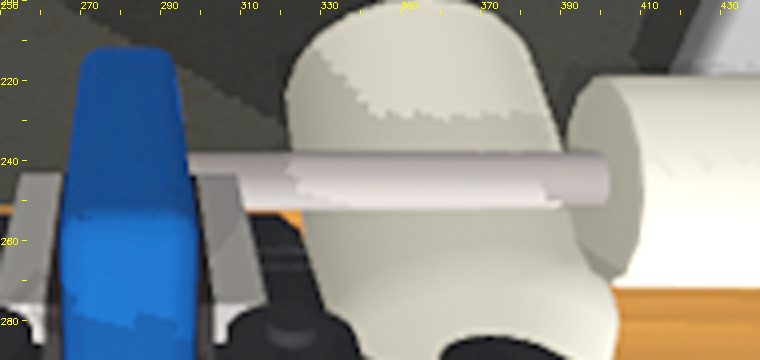

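Gauge is at zero (no green visible) and the force is about zero. I'll release slowly and back out.

Call:
arm_command --slide '[[0, 0, 0], [0, 0, 0], [0, 0, 0], [0, 0, 0], [0, 0, -0.01], [0, 0, -0.02], [0, 0, -0.03], [0, 0, -0.03]]' --angular '[[0, 0, 0], [0, 0, 0], [0, 0, 0], [0, 0, 0], [0, 0, 0], [0, 0, 0], [0, 0, 0], [0, 0, 0]]' --hand '[0.02, 0.03, 0.04, 0.04, 0.04, 0.04, 0.04, 0.04]'

```text
time: 31.8
tool_pos: [0.5167, -0.1046, 0.2118]
tcp_rot: [0.024, 2.659, 0.005]
wrist_force: [-0.0, 0.1, 0.7]
width: 0.466
```

Call:
arm_command --slide '[[0, 0, -0.03], [0, 0, -0.02], [0, 0, 0], [0, 0, 0], [0, 0, 0], [0, 0, 0], [0, 0, 0], [0, 0, 0]]' --angular '[[0, 0, 0], [0, 0, 0], [0, 0, 0], [0, 0, 0], [0, 0, 0], [0, 0, 0], [0, 0, 0], [0, 0, 0]]' --hand '[0.04, 0.04, 0.04, 0.04, 0.04, 0.04, 0.04, 0.04]'

```text
time: 32.6
tool_pos: [0.4917, -0.1046, 0.2607]
tcp_rot: [0.024, 2.655, 0.002]
wrist_force: [0.2, -0.1, -0.6]
width: 0.469
```

```bash
python3 wr.py w19; python3 -c "
from h import *
from workcell import bot
print(now()[1]['tool_pos'],now()[1]['wrist_force'])
A=[]
for n in('scene','side'): cv2.imwrite(f'pics/{n}19.png',bot.read_camera(n)[:,:,::-1])
a=cv2.imread('pics/scene19.png')[140:280,190:390];b=cv2.imread('pics/side19.png')[120:260,160:360]
cv2.imwrite('pics/m19.png',cv2.resize(np.hstack([a,b]),None,fx=2,fy=2,interpolation=cv2.INTER_CUBIC))"
```

```text
[ 0.49156476 -0.10459544  0.26052102] [ 0.2643969  -0.20824032 -0.66463261]
```

View pics/w19.png

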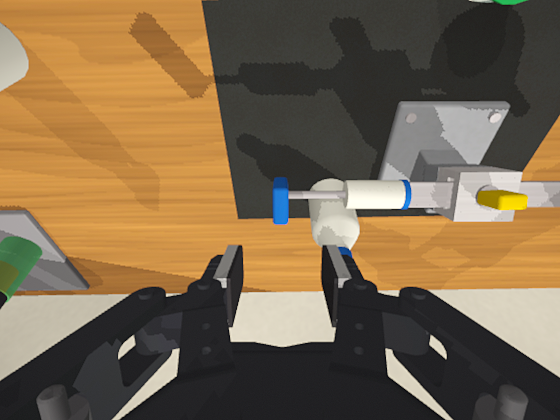

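View pics/m19.png

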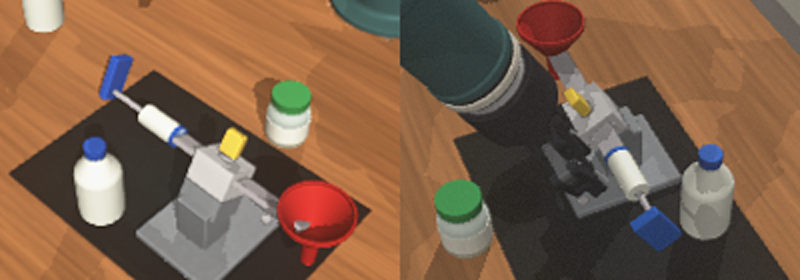

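```bash
python3 -c "
from h import *
import json
c={k:np.array(v) for k,v in json.load(open('w19.json')).items()}
print(*[(z,proj(c,world(P0,[0,0,z])).round(1)) for z in(0,.004,.02,.036)])
crop('pics/w19.png',430,155,110,75,7,'pics/w19c.png')
crop('pics/scene19.png',270,185,70,70,8,'pics/s19c.png')"
```

```text
(0, array([487.2, 197.4])) (0.004, array([489.9, 198.3])) (0.02, array([501.6, 202.1])) (0.036, array([514.6, 206.4]))
```

View pics/w19c.png

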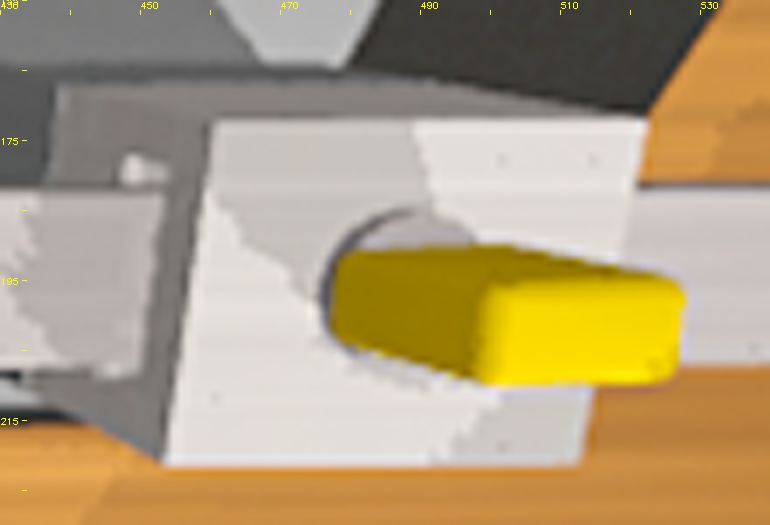

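View pics/s19c.png

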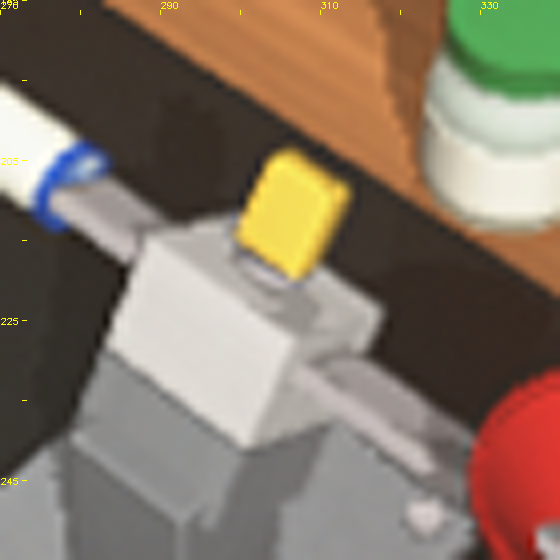

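The pin collar is flat on the socket: the head top is at about (513,203), against a predicted (514,205). The gauge is at zero and nothing is touched, so I'm handing in.

```bash
python3 -c "
from workcell import bot
print(bot.finish_job())"
```

```text
the job is handed in; nothing more can be done
None
```

The job is handed in at about 33 s of the 72 s limit. No verdict is reported, so what follows is what my own measurements showed.

- **Funnel arm:** I pushed it home through the gauge handle until it would not move further at 26 N. The wrist camera then showed the handle at its home position to about 1 mm.
- **Lock pin:** It went into the tilted hole with no resistance until the collar seated, giving 27 N reaction at the expected depth.
- **Proof pull:** I held the handle at about 8.4 to 10.4 N for just over 3 s. The green band was fully out of the white sleeve and no red showed.
- **Gauge at rest:** I let the handle back in to about zero force and released it. No green is visible.

In the last pictures the pin collar is flat on the socket, the pin head is within 2 to 3 pixels of where it should be, and the gripper is clear. By eye, the jar, spray bottle and refill bottle stand where they started. The arm may sit up to about 3 mm out within the pin's slack, well under the 8 mm limit.

No check failed. The only disagreement was that the fixed cameras and the wrist camera placed the hole about 1 to 2 mm apart, which is within calibration.

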